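Stow the storage jars in the sliding tray under the dish rack

ROBOT

A 6-joint arm with a two-finger parallel gripper is mounted at the origin on the work surface. World frame = base frame: x ahead of the robot, y to its left, z up, the work surface at z = 0. Lengths are in m, angles in rad, forces in N, time in s.
With the tool pointing down it reaches from about 0.225 to 0.875 m from the base axis. Payload 3.4 kg.
Tool frame: the origin (TCP) lies at the very end of the fingers, on their centre line; the grasp point (between the pads) lies 19 mm behind it (manip.hold_point_z is the distance from the TCP to the grasp point, in m); z points along the fingers, x is the direction in which the jaws open and shut, and the axes are right-handed (so a half turn about z gives the same grasp; the last joint's range is limited). The gripper opens to 85 mm and grips with 20 to 120 N. Pads are 22 mm wide; open, the fingers measure 114 mm over their backs; the gripper's body (76 mm by 85 mm) begins 54 mm behind the grasp point. The pads swing forward as they close: fully open they stand 13 mm farther back than shut.
Start: joints at [-1.337, 0.276, 1.505, -0, 1.361, -0.121], TCP at [0.2, -0.539, 0.231] pointing down, gripper open.
Joint ranges: [-2.89, 2.89], [-0.75, 2.08], [0.22, 2.7], [-1.18, 4.32], [0.11, 2.71], [-2.7, 2.7]. Speed limits (rad/s): [2.57, 2.57, 3.14, 3.14, 3.14, 3.14].

INTERFACE

Orientations are given as a unit quaternion [w, x, y, z].
In Python, from rig import telemetry, cams, manip, finder gives the robot as it stands. The module is installed in compiled form; this text tells all that it offers.
- The arm moves only by the tool carry_out, never from a script. Its argument "rows" is a list that holds one entry, the list of rows, each a list of 5 numbers: the gripper's target within -1 to 1 (fully open at 1, half-way at 0, shut at -1), then the shift along the world's x, y, z in cm, then the turn about the world's z in rad. A call has 1 to 12 rows; each row shifts and turns the commanded pose from where the row before left it; what a row does not reach is not made up. A row lasts 1/10 s, in which the tool goes at most 50 mm and 8.59 degrees, less where a joint would pass 70% of its speed; a pose out of reach is approached as far as the arm can. A call with a gripper value outside its range is refused whole. The fingers move at their own pace and stop on an object; "force" is the grip in N (left out, the last holds). Time passes only in rows, so rows that do not move let the fingers close. It gives the time, the measured TCP pose, the force and the opening at its end, in the units of the state.
- telemetry.get_state(): the state, without advancing time (a new reading comes with each control period).
- cams.get_image(name): name is "side" or "top" or "wrist"; returns a dict with "image" (400x640x3 uint8, red, green, blue), "camera_matrix" (3x3 intrinsics, pixels), "k1" (the pictures are not rectified: a ray, as slopes to the right and down, at radius r is drawn at 1 + k1 r^2 times it, then the intrinsics apply), "eye" and "attitude" of the camera in the world. Camera axes: x right, y down, z forward; pixel columns grow to the right and rows downward; lengths in m; the calibration is good to about 2 mm. A picture is of the moment at which its call begins. There is no depth.
- manip.sign_off(): hands the job in, once; it reports no verdict.
Trained networks look in a picture, given as the dict that the camera call returned (one of the last four; its "shot" number tells which), for a name from the list of things; names that differ only in an ending like _2 or _b are one class to them, and where a whole thing is asked for, a point or a joint stands for the part that bears it (a point fixed in the world has none). Each returns a list of dicts, best first, with "confidence" (0 to 1); they miss things now and then, are a little off and sometimes report something else, mostly with a low value. They report only what shows in the picture. A call takes as long as a camera call. They do not tell look-alikes from the thing itself.
- finder.boxes_of(picture, thing): "xy" ([column, row] in pixels, amid what is visible of it).
The state is a dict: "clock": time; "qpos": joint angles; "qd": joint speeds; "effort": joint torques, N m; "position": TCP position; "ee_rot": TCP orientation; "contact_force": force on the tool from outside, world axes, zero at the start; "moment": the same for the moment, N m; "width": finger opening in m.
Only numpy, scipy, OpenCV 4.12 (cv2) and the standard library are available. Lean on these libraries where they do the work, as an engineer would, in place of code of your own. Each camera call takes 0.05 s, during which the arm holds its last target.

TASK

First lay the spatula flat in the ceramic spoon rest. Then bring the wooden tray out of its parking bay under the dish rack (sideways out from behind the stop, then along the lane) until all its pockets are clear of the rack's deck, stand every one of the small cork-lidded jars upright in a pocket of its own, and only then slide the loaded tray back along the lane under the deck and sideways, all the way across to the bay's side wall away from the robot, so that the stop holds it in. Slide the tray, never lift it, and leave the other things on the counter alone; the jars may get knocked meanwhile.

Things in the scene. Friction and masses are not known exactly. Their poses are not given: they have to be found in the camera images.
- rack: fixed steel dish rack over a sliding bay. Origin on the counter; y runs along the lane into the bay (world +y within 0.12 rad), x away from the robot. In its frame, mm: lane between guide faces x -74 and 74, y -140 (open end) to 0; then the bay, inner wall x -74, outer side wall x 134, end wall y 322. Guides and walls 25 high, 12 thick
- stop (a point): top of the rack's stop, a block 25 mm high beside the lane's mouth; in the rack's frame x 74 to 116, y -20 to 0 mm, this point at x 95, y 0. A tray moved across to the bay's outer side wall cannot come back along the lane
- deck_edge (a point): middle of the lower edge of the overhanging deck, where the lane goes under it: in the rack's frame x 30, y 167, z 120 mm. The deck covers x -86 to 146, y 167 to 334 mm, underside 120, top 130 mm over the counter; four plates stand on it from y 200 to 324 mm, up to 255 mm over the counter
- bay_park (a point): where the tray's origin is when it is parked against the outer side wall: in the rack's frame x 65, y 161 mm (y may be anything from 145 to 177)
- tray: loose wooden tray 138 (x) by 290 (y) mm, about 0.45 kg, slides with a few newtons; origin centre of underside, axes as the rack's. Pocket walls 32 mm high from y 1 to 145 mm, else bare floor with a handle. Starts parked. In the lane it runs at rack x 0 (5 mm play); it can shift sideways only at rack y 145 to 177; at rack y -18 or less a gripper has room over all pockets
- tray_handle (a point): grip point on the tray's handle, an upright wooden tab 40 mm wide (x) and 16 mm thick (y), its top 60 mm over the counter; this point is on its centre line, 42 mm over the counter, at x 0, y -90 mm in the tray's frame. Grip low: a high pull tips the tray's end down. Parked, it stands some 70 to 100 mm clear of the deck's edge
- pocket0 (a point): centre of the floor of one of the tray's four open pockets (inside 54 mm square in x, 54 to 55 mm in y, 27 mm deep, the floor 5 mm over the counter; walls 8 to 14 mm thick); in the tray's frame at x -34, y 36 mm
- pocket1 (a point): centre of the floor of one of the tray's four open pockets (inside 54 mm square in x, 54 to 55 mm in y, 27 mm deep, the floor 5 mm over the counter; walls 8 to 14 mm thick); in the tray's frame at x 34, y 36 mm
- pocket2 (a point): centre of the floor of one of the tray's four open pockets (inside 54 mm square in x, 54 to 55 mm in y, 27 mm deep, the floor 5 mm over the counter; walls 8 to 14 mm thick); in the tray's frame at x -34, y 104.5 mm
- pocket3 (a point): centre of the floor of one of the tray's four open pockets (inside 54 mm square in x, 54 to 55 mm in y, 27 mm deep, the floor 5 mm over the counter; walls 8 to 14 mm thick); in the tray's frame at x 34, y 104.5 mm
- spatula: one-piece red silicone spatula, 240 mm long, 0.08 kg, lying at the start across the two lane guides (underside 25 mm over the counter), in the tray's way. Origin in the middle of its length, on the underside; x points to the blade. Handle 20 mm wide and 14 mm thick from x -120 to +30 mm, blade 55 mm wide and 8 mm thick from x 30 to 120 mm; it balances at about x 13 mm
- spoon_rest: fixed white ceramic spoon rest, an open rectangular dish 290 mm (its x, roughly along world y) by 130 mm (its y), walls 18 mm high and 6 mm thick, floor 6 mm thick; origin at the centre of its underside
- jar1: a small white ceramic storage jar with a flush cork lid, an upright cylinder 44 mm in diameter and 78 mm tall, about 0.1 kg, heavy at the bottom; origin at the centre of its underside, z up. There are three or four such jars; an absent one reads None from the start
- jar2: a small white ceramic storage jar with a flush cork lid, an upright cylinder 44 mm in diameter and 78 mm tall, about 0.1 kg, heavy at the bottom; origin at the centre of its underside, z up. There are three or four such jars; an absent one reads None from the start
- jar3: a small white ceramic storage jar with a flush cork lid, an upright cylinder 44 mm in diameter and 78 mm tall, about 0.1 kg, heavy at the bottom; origin at the centre of its underside, z up. There are three or four such jars; an absent one reads None from the start
- jar4: a small white ceramic storage jar with a flush cork lid, an upright cylinder 44 mm in diameter and 78 mm tall, about 0.1 kg, heavy at the bottom; origin at the centre of its underside, z up. There are three or four such jars; an absent one reads None from the start
- canister: bystander among the jars: steel canister, 68 mm in diameter, 103 mm tall; origin at the centre of its underside
- cup: bystander among the jars: blue cup without handle, 72 mm across the rim, 75 mm tall; origin at the centre of its underside
- bowl: bystander: upturned glass bowl, 170 mm across, 82 mm tall; origin at the centre of its underside
- colander: bystander: steel colander, 170 mm across (222 mm over its handles), 86 mm tall; origin at the centre of its underside
There are look-alikes about, which are no part of the job. Leave any turquoise look-alike of the jar1 alone.

How it is judged:
By the outcome, as a careful person would: the job done as asked, in the order asked, and still so for the second after the job is handed in, with the robot touching nothing.
Of jar1, jar2, jar3, jar4 only 3 to 4 are there at a start; the rules pass over those that are not, and their reading is None.
At some moment in a run one of jar1, jar2, jar3, jar4 may be knocked a few centimetres aside while the robot is not near it.
It also fails if it takes over 210 s, if anything falls off the work surface, if the arm or the gripper's body presses on something with over 40 N, if the wrist force passes 120 N, or if a joint passes its speed limit or range.

## Working session

There is one attempt and no reset: what is moved stays moved. The work goes in short steps, Python scripts to look and compute and a tool call to move; the robot and the scene stay as the last step left them, time stands still between calls to the robot, and variables do not carry over. Pictures are saved under pics/ and viewed, and the job is handed in when it is done.

Besides the shell and the picture viewer there is one more tool, called after "Call:" in YAML: its name, and indented under it one key for each argument. carry_out: Moves the arm, as the interface text tells. Its arguments: {"type":"object","properties":{"rows":{"type":"array","items":{"type":"array","items":{"type":"array","items":{"type":"number"}}}},"force":{"type":"number"}},"required":["rows"]}

```bash
mkdir -p pics; cat > h.py <<'E'
import numpy as np, cv2
from rig import telemetry, cams, manip, finder
from scipy.spatial.transform import Rotation as R
def rot(a):
    a=np.array(a,float)
    if a.shape==(3,3): return a
    return R.from_quat([a[1],a[2],a[3],a[0]]).as_matrix()
def ray(p,uv):
    K=np.array(p['camera_matrix']);k1=p['k1']
    d=np.array([(uv[0]-K[0,2])/K[0,0],(uv[1]-K[1,2])/K[1,1]])
    s=d.copy()
    for _ in range(30): s=d/(1+k1*(s@s))
    v=rot(p['attitude'])@np.array([s[0],s[1],1.]);return np.array(p['eye']),v
def at(p,uv,z):
    o,v=ray(p,uv);return o+v*(z-o[2])/v[2]
def proj(p,X):
    c=rot(p['attitude']).T@(np.array(X,float)-np.array(p['eye']))
    s=c[:2]/c[2];s=s*(1+p['k1']*(s@s));K=np.array(p['camera_matrix'])
    return np.array([K[0,0]*s[0]+K[0,2],K[1,1]*s[1]+K[1,2]])
def save(p,n): cv2.imwrite('pics/'+n+'.png',p['image'][:,:,::-1])
def crop(p,n,u,v,w,h,s=4):
    im=p['image'][max(0,v):v+h,max(0,u):u+w,::-1];cv2.imwrite('pics/'+n+'.png',cv2.resize(im,None,fx=s,fy=s,interpolation=cv2.INTER_CUBIC))
E
python3 - <<'E'
from h import *
for n in ['top','side','wrist']:
    p=cams.get_image(n);save(p,n+'0');print(n,p['eye'],p['attitude'],p['k1'],p['camera_matrix'])
    if n!='wrist':
        for t in ['rack','stop','deck_edge','tray','tray_handle','pocket0','pocket2','spatula','spoon_rest','jar1','canister','cup','bowl','colander']:
            print(t,[(np.round(b['xy']).tolist(),round(b['confidence'],2)) for b in finder.boxes_of(p,t)])
print(telemetry.get_state())
E
```

```text
top [0.28214097 0.02883478 1.58669987] [ 0.05986299 -0.69957235  0.70916429 -0.06403876] 0.04435939474669505 [[457.18217764   0.         321.39375304]
 [  0.         457.18217764 198.9818756 ]
 [  0.           0.           1.        ]]
rack [([228.0, 213.0], 0.7)]
stop [([226.0, 212.0], 0.57), ([450.0, 193.0], 0.27)]
deck_edge [([225.0, 212.0], 0.78)]
tray [([334.0, 211.0], 0.45), ([419.0, 231.0], 0.41), ([264.0, 215.0], 0.23)]
tray_handle [([265.0, 214.0], 0.66)]
pocket0 [([263.0, 213.0], 0.78)]
pocket2 [([263.0, 213.0], 0.78)]
spatula [([336.0, 211.0], 0.84), ([230.0, 210.0], 0.24)]
spoon_rest [([354.0, 169.0], 0.65)]
jar1 [([387.0, 230.0], 0.71), ([490.0, 186.0], 0.7), ([394.0, 257.0], 0.63), ([416.0, 198.0], 0.57), ([415.0, 232.0], 0.55), ([450.0, 192.0], 0.53)]
canister [([449.0, 226.0], 0.65)]
cup [([383.0, 194.0], 0.74), ([225.0, 201.0], 0.45), ([264.0, 211.0], 0.32), ([435.0, 154.0], 0.24)]
bowl [([432.0, 153.0], 0.81)]
colander [([151.0, 201.0], 0.6)]
side [-0.60688291 -0.21078349  0.97082287] [-0.34646694  0.68288025 -0.57489565  0.28832311] -0.1346362706705516 [[470.171990
[... 1040 characters left out ...]
           0.           1.        ]]
{'clock': 1.55, 'qpos': array([-1.33700317e+00,  2.75935390e-01,  1.50491144e+00, -1.26927492e-05,
        1.36072031e+00, -1.20999142e-01]), 'qd': array([-0.00075245,  0.00064056, -0.00082333, -0.00126375,  0.00066106,
       -0.00077423]), 'effort': array([-9.49522291e-04, -4.16657066e+01, -2.46094537e+01, -2.70664750e-04,
        3.34533324e-04, -1.39126870e-07]), 'position': array([ 0.19974884, -0.53921349,  0.23130324]), 'ee_rot': array([ 1.31271822e-05,  8.20791718e-01, -5.71227586e-01,  5.38024010e-06]), 'contact_force': array([0.18038396, 0.67698877, 0.30010785]), 'moment': array([0.0236847 , 0.00658665, 0.00369318]), 'width': 0.08574498586970579}
```

View pics/top0.png

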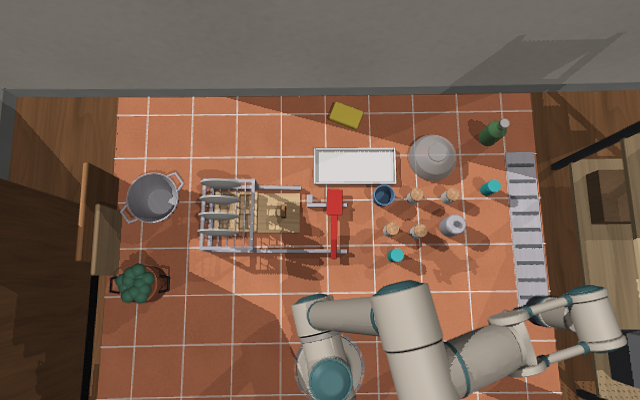

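View pics/side0.png

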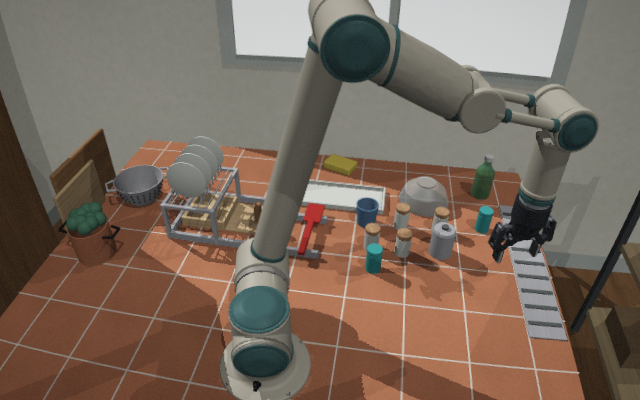

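View pics/wrist0.png

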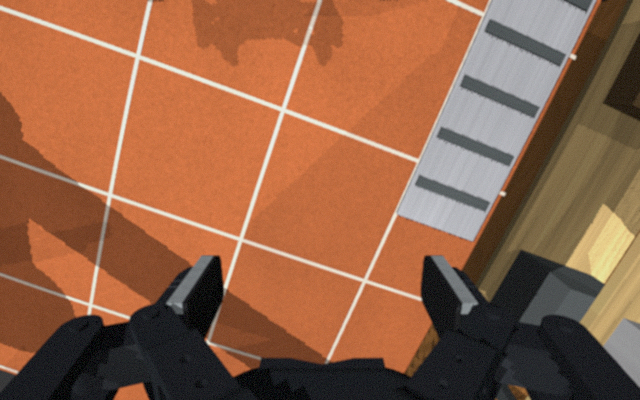

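```bash
python3 - <<'E'
import cv2
im=cv2.imread('pics/top0.png')[130:290,190:510]
cv2.imwrite('pics/top0z.png',cv2.resize(im,None,fx=2.5,fy=2.5,interpolation=cv2.INTER_CUBIC))
im=cv2.imread('pics/side0.png')[130:300,170:510]
cv2.imwrite('pics/side0z.png',cv2.resize(im,None,fx=2.3,fy=2.3,interpolation=cv2.INTER_CUBIC))
E
```

```text
(no output)
```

View pics/top0z.png

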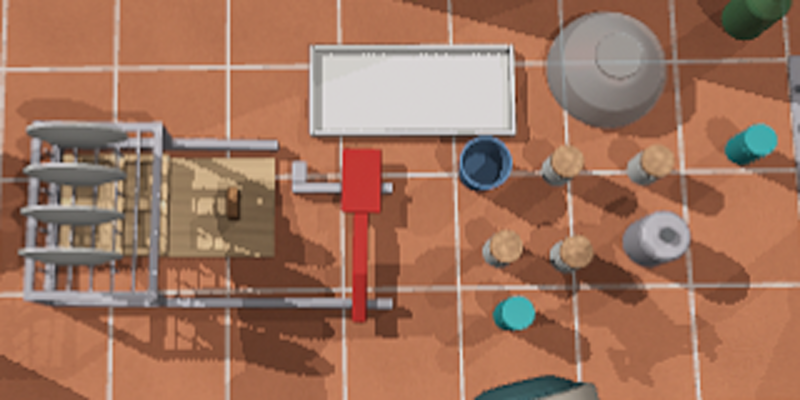

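View pics/side0z.png

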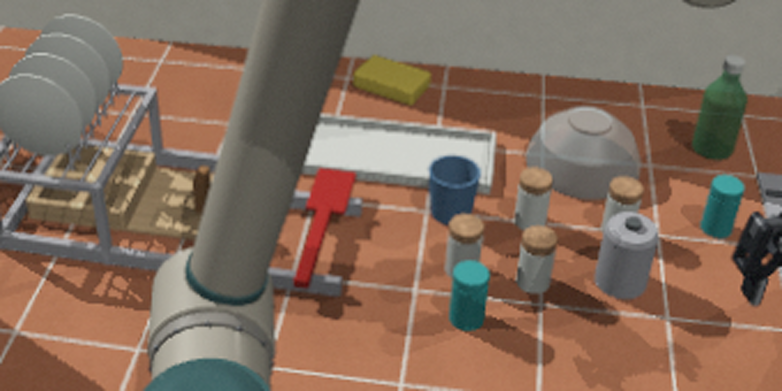

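```bash
python3 - <<'E'
from h import *
im=cv2.imread('pics/top0.png')
def z(n,u,v,w,h,s): cv2.imwrite(n,cv2.resize(im[v:v+h,u:u+w],None,fx=s,fy=s,interpolation=cv2.INTER_CUBIC))
z('pics/a.png',250,175,110,90,7)
z('pics/b.png',300,140,110,80,7)
z('pics/c.png',190,170,110,90,7)
p=cams.get_image('top')
for n,u,v,hh in [('jA',562,160,.078),('jB',656,160,.078),('jC',507,246,.078),('jD',576,251,.078)]:
    print(n,at(p,(190+u/2.5,130+v/2.5),hh).round(4))
E
```

```text
jA [ 0.5624 -0.2956  0.078 ]
jB [ 0.5607 -0.4211  0.078 ]
jC [ 0.4475 -0.2171  0.078 ]
jD [ 0.4397 -0.3079  0.078 ]
```

View pics/a.png

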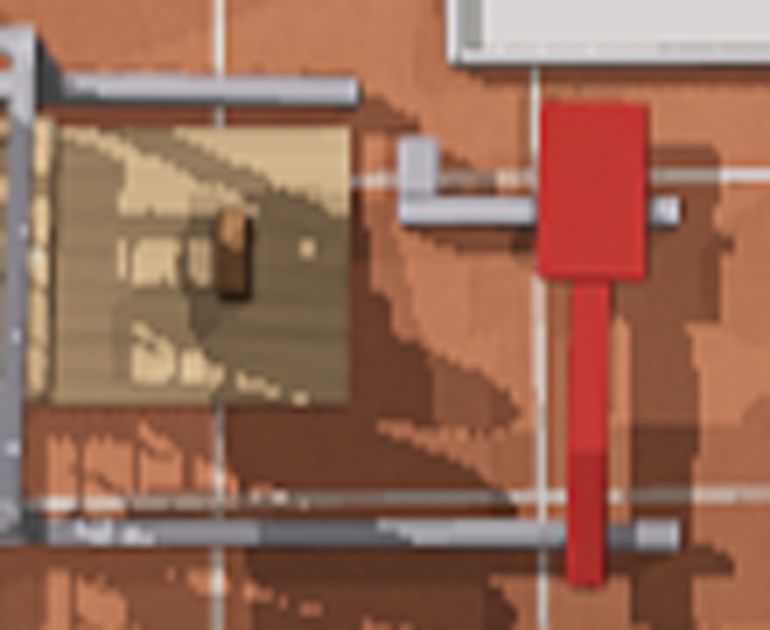

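View pics/b.png

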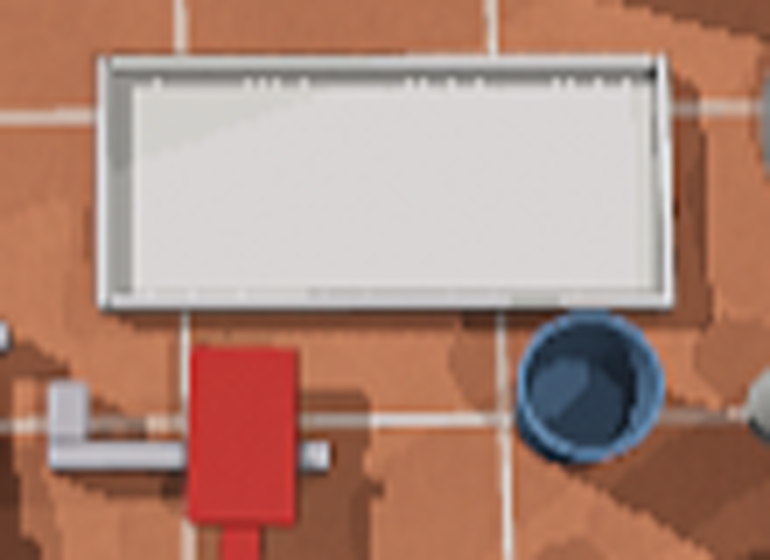

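View pics/c.png

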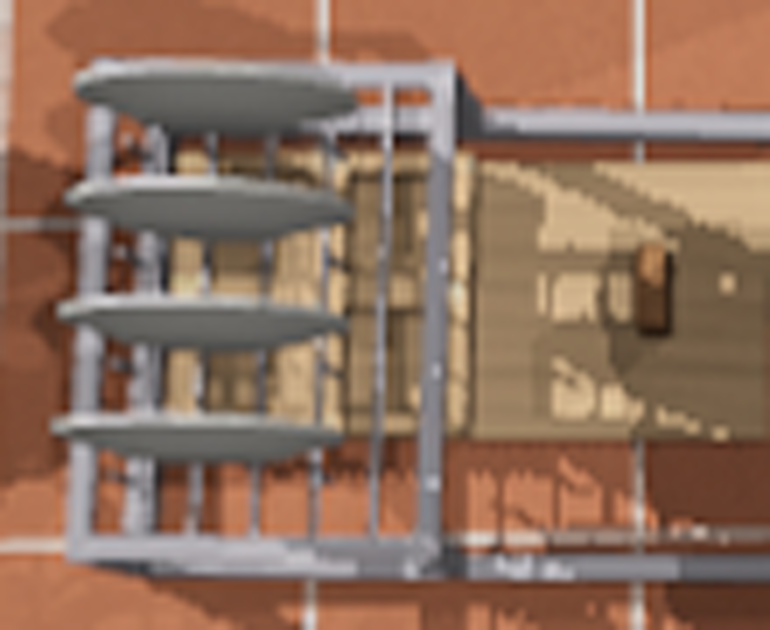

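```bash
python3 - <<'E'
from h import *
from scipy.optimize import least_squares
p=cams.get_image('top')
A=lambda x,y:(250+(x+.5)/7-.5,175+(y+.5)/7-.5)
B=lambda x,y:(300+(x+.5)/7-.5,140+(y+.5)/7-.5)
pts=[((86,-140),(680,197)),((74,-140),(680,227)),((116,0),(398,134)),((74,0),(399,226)),((-74,-140),(680,519)),((-86,-140),(680,550)),((116,-20),(439,135))]
W=np.array([at(p,A(*c),.025)[:2] for _,c in pts]);L=np.array([l for l,_ in pts])/1000
def f(q):
    c,s=np.cos(q[2]),np.sin(q[2]);return (L@np.array([[c,s],[-s,c]])+q[:2]-W).ravel()
r=least_squares(f,[.45,.1,0]);print('rack',r.x.round(4),(r.fun.reshape(-1,2)*1000).round(1).tolist())
q=r.x;c,s=np.cos(q[2]),np.sin(q[2])
def inv(w): d=np.array(w[:2])-q[:2];return (np.array([c*d[0]+s*d[1],-s*d[0]+c*d[1]])*1000).round(1)
for n,uv,z in [('wall in',(357,104),.025),('wall out',(357,77),.025),('inner wall',(200,519),.025),('tray c out',(351,127),.005),('tray c in',(351,405),.005),('handle top mid',(235,254),.06)]:
    w=at(p,A(*uv),z);print(n,w.round(4),'rack',inv(w))
print('deck front lower? ',inv(at(p,(190+425/7,170+320/7),.12)))
for n,uv,z in [('bl',(539,101),.033),('br',(648,101),.033),('jl',(539,280),.033),('jr',(646,280),.033),('handle end l',(567,588),.039),('handle end r',(606,588),.039)]:
    print(n,at(p,A(*uv),z).round(4))
for n,uv in [('nl',(99,57)),('nr',(666,57)),('fl',(99,306)),('fr',(673,306))]: print('rest',n,at(p,B(*uv),.018).round(4))
print('cup',at(p,B(591,386),.075))
E
```

```text
rack [ 0.4609  0.0719 -0.0231] [[-1.0, -0.1], [2.0, -0.2], [-1.3, -0.2], [2.9, 0.9], [-2.3, -0.3], [0.7, -0.3], [-1.0, 0.2]]
wall in [0.5936 0.0896 0.025 ] rack [132.3  20.8]
wall out [0.6074 0.0895 0.025 ] rack [146.  21.]
inner wall [0.3892 0.167  0.025 ] rack [-73.9  93.5]
tray c out [0.5859 0.0935 0.005 ] rack [124.5  24.5]
tray c in [0.4457 0.0943 0.005 ] rack [-15.7  22. ]
handle top mid [0.5137 0.1475 0.06  ] rack [51.1 76.8]
deck front lower?  [ 25.2 176.2]
bl [ 0.5924 -0.0008  0.033 ]
br [ 0.5917 -0.0547  0.033 ]
jl [0.503  0.0007 0.033 ]
jr [ 0.5023 -0.0518  0.033 ]
handle end l [ 0.3528 -0.0102  0.039 ]
handle end r [ 0.3526 -0.029   0.039 ]
rest nl [0.7455 0.0423 0.018 ]
rest nr [ 0.7417 -0.2454  0.018 ]
rest fl [0.6164 0.0437 0.018 ]
rest fr [ 0.6126 -0.2437  0.018 ]
cup [ 0.56185361 -0.19276267  0.075     ]
```

Candidates: the spatula is the only red thing, at top (336,211). It could be confused with the sponge (346,115) or the guides (230,210), but neither is red. Jars: cork-lidded at (416,196), (451,195), (392,229), (420,231); turquoise look-alikes at (397,255) and (490,187). The close crops show the red blade pointing away from the robot and four cork lids. I'll grip the spatula first.

Call:
carry_out:
  rows:
    - [[1, 2, 3.5, 0, -0.04], [1, 2, 3.5, 0, -0.04], [1, 2, 3.5, 0, -0.04], [1, 2, 3.5, 0, -0.04], [1, 2, 3.5, 0, -0.04], [1, 2, 3.5, 0, -0.04], [1, 2, 3.5, 0, -0.04], [1, 2, 3.5, 0, -0.04], [1, 2, 3.5, 0, -0.04], [1, 2, 3.5, 0, -0.03], [1, 2, 3.5, 0, 0], [1, 2, 3.5, 0, 0]]

```text
clock: 2.85
position: [0.4404, -0.1177, 0.2316]
ee_rot: [0.0, -0.695, 0.719, -0.0]
contact_force: [1.0, 0.0, 0.1]
width: 0.0854
```

Call:
carry_out:
  rows:
    - [[1, 2, 3.5, 0, 0], [1, 2, 3, 0, 0], [0.3, 0.45, 3, -2, 0], [0.3, 0, 0, -3, 0], [0.3, 0, 0, 0, 0], [0.3, 0, 0, 0, 0]]

```text
clock: 3.45
position: [0.4841, -0.0243, 0.1815]
ee_rot: [-0.0, -0.695, 0.719, 0.0]
contact_force: [-0.4, -1.4, -0.2]
width: 0.0557
```

```bash
cat > w.py <<'E'
from h import *
import sys
p=cams.get_image('wrist');save(p,sys.argv[1])
s=telemetry.get_state();print(s['clock'],s['position'].round(4),s['ee_rot'].round(3),s['contact_force'].round(1),s['width'])
X=rot(s['ee_rot'])[:,0];print('jaw yaw',np.arctan2(X[1],X[0]).round(4))
E
python3 w.py w1
```

```text
3.5 [ 0.4849 -0.0248  0.1823] [ 0.    -0.694  0.72  -0.001] [ 0.3 -0.2  0.7] 0.05520458066870864
jaw yaw -1.6066
```

View pics/w1.png

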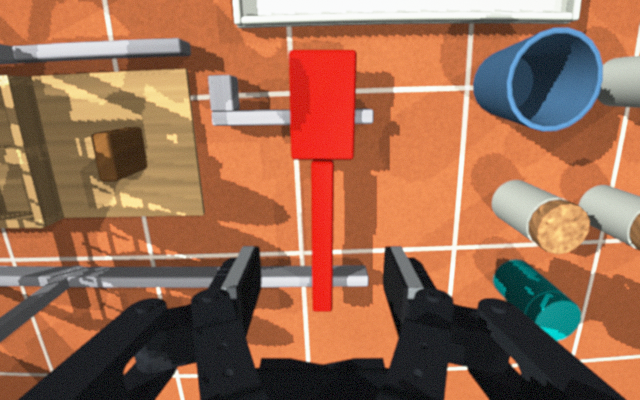

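```bash
python3 - <<'E'
from h import *
p=cams.get_image('wrist')
for u in [(291,51,.033),(355,51,.033),(322,159,.033),(312,170,.039),(333,170,.039),(322,310,.039)]: print(at(p,u[:2],u[2]).round(4))
print('guide ends',[ (u,at(p,u,.025).round(4)) for u in [(372,111),(372,122),(211,123),(368,274)]])
print('tray corner',at(p,(188,70),.005),at(p,(203,215),.005))
E
```

```text
[ 0.5921 -0.0055  0.033 ]
[ 0.5902 -0.0566  0.033 ]
[ 0.5038 -0.027   0.033 ]
[ 0.4957 -0.0182  0.039 ]
[ 0.495  -0.0361  0.039 ]
[ 0.356  -0.0215  0.039 ]
guide ends [((372, 111), array([ 0.5424, -0.0714,  0.025 ])), ((372, 122), array([ 0.5331, -0.0714,  0.025 ])), ((211, 123), array([0.5378, 0.0681, 0.025 ])), ((368, 274), array([ 0.3859, -0.0682,  0.025 ]))]
tray corner [0.58387025 0.08958618 0.005     ] [0.44681777 0.0942017  0.005     ]
```

Call:
carry_out:
  rows:
    - [[0.3, 0, -0.1, -4, 0], [0.3, 0, 0, -4, 0], [0.3, 0, 0, -4, 0], [0.3, 0, 0, -2.5, 0], [0.3, 0, 0, -0.95, 0], [0.3, 0, 0, 0, 0], [-1, 0, 0, 0, 0], [-1, 0, 0, 0, 0], [-1, 0, 0, 0, 0], [-1, 0, 0, 0, 0], [-1, 0, 0, 0, 0], [-1, 0, 0, 0, 0]]
  force: 30

```text
clock: 4.75
position: [0.4858, -0.0255, 0.0286]
ee_rot: [0.001, -0.695, 0.719, -0.002]
contact_force: [0.5, -0.3, 6.9]
width: 0.0188
```

Call:
carry_out:
  rows:
    - [[-1, 0, 0, 0, 0], [-1, 0, 0, 0.5, 0], [-1, 0, 0, 2, 0], [-1, 0, 0, 3, 0], [-1, 0, 0, 3, 0], [-1, 0, 0, 3, 0], [-1, 0, 0, 0, 0]]

```text
clock: 5.45
position: [0.4871, -0.0257, 0.1461]
ee_rot: [0.003, -0.695, 0.719, -0.004]
contact_force: [-0.4, -0.7, -1.2]
width: 0.019
```

```bash
python3 w.py w2
```

```text
5.5 [ 0.4856 -0.0254  0.144 ] [ 0.001 -0.695  0.719 -0.002] [-0.6  0.8 -1.2] 0.01914588960087824
jaw yaw -1.6058
```

View pics/w2.png

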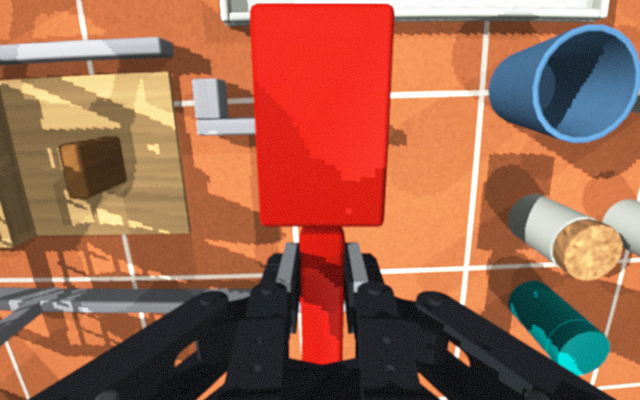

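Call:
carry_out:
  rows:
    - [[-1, 1.6, -0.5, 0, 0.133], [-1, 1.6, -0.5, 0, 0.133], [-1, 1.6, -0.5, 0, 0.133], [-1, 1.6, -0.5, 0, 0.133], [-1, 1.6, -0.5, 0, 0.133], [-1, 1.6, -0.5, 0, 0.133], [-1, 1.6, -0.5, 0, 0.133], [-1, 1.6, -0.5, 0, 0.133], [-1, 1.6, -0.5, 0, 0.133], [-1, 1.6, -0.5, 0, 0.133], [-1, 1.6, -0.5, 0, 0.133], [-1, 1.6, -0.6, 0, 0.133]]

```text
clock: 6.7
position: [0.6756, -0.086, 0.1395]
ee_rot: [-0.001, 1.0, -0.002, -0.002]
contact_force: [0.1, -0.4, -0.3]
width: 0.0192
```

Call:
carry_out:
  rows:
    - [[-1, 0, 0, 0, 0], [-1, 0, 0, -3, 0], [-1, 0, 0, -3, 0], [-1, 0, 0, 0, 0], [-1, 0, 0, 0, 0]]

```text
clock: 7.2
position: [0.6749, -0.0857, 0.081]
ee_rot: [-0.0, 1.0, -0.006, -0.002]
contact_force: [-0.3, -0.8, -1.1]
width: 0.0191
```

```bash
python3 w.py w3; python3 - <<'E'
from h import *
p=cams.get_image('top');crop(p,'t3',270,110,160,110,5)
p=cams.get_image('side');crop(p,'s3',270,150,160,100,5)
E
```

```text
7.25 [ 0.6762 -0.0861  0.0825] [ 0.     1.    -0.006  0.   ] [-0.4  0.7 -0.5] 0.019127975385689992
jaw yaw -0.0111
```

View pics/w3.png

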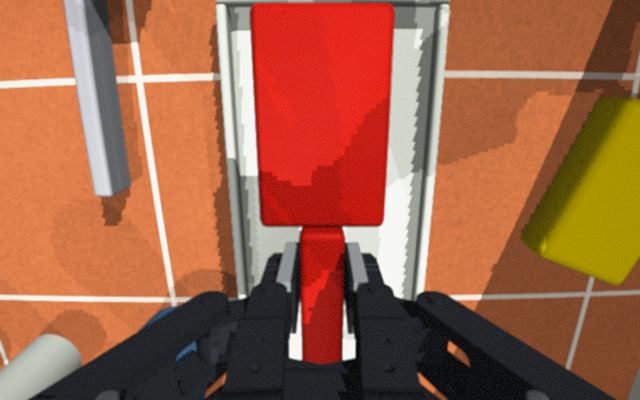

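View pics/s3.png

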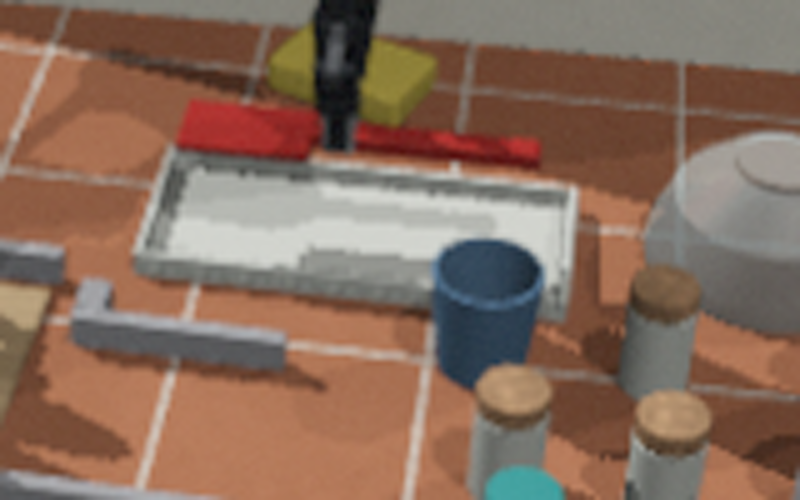

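Call:
carry_out:
  rows:
    - [[-1, 0.2, -0.2, -3, 0], [-1, 0, 0, -2.5, 0], [-1, 0, 0, -1, 0], [-1, 0, 0, -0.5, 0], [-1, 0, 0, 0, 0], [-1, 0, 0, 0, 0]]

```text
clock: 7.95
position: [0.6793, -0.0884, 0.0133]
ee_rot: [0.0, 1.0, -0.005, 0.001]
contact_force: [-0.1, -0.0, -0.2]
width: 0.0189
```

Call:
carry_out:
  rows:
    - [[-1, 0, 0, -0.3, 0], [-1, 0, 0, 0, 0], [-0.6, 0, 0, 0, 0], [-0.3, 0, 0, 0, 0], [0, 0, 0, 0, 0], [0, 0, 0, 0, 0], [0, 0, 0, 2, 0], [0, 0, 0, 4, 0], [0, 0, 0, 4, 0], [0, 0, 0, 4, 0], [0, 0, 0, 4, 0], [0, 0, 0, 0, 0]]

```text
clock: 9.15
position: [0.6818, -0.089, 0.1962]
ee_rot: [0.001, 1.0, -0.005, 0.006]
contact_force: [0.3, -1.0, 0.2]
width: 0.0429
```

```bash
python3 w.py w4
```

```text
9.2 [ 0.6802 -0.0886  0.1928] [ 0.001  1.    -0.005  0.004] [-0.9 -0.3  0.3] 0.04315004259891833
jaw yaw -0.0099
```

View pics/w4.png

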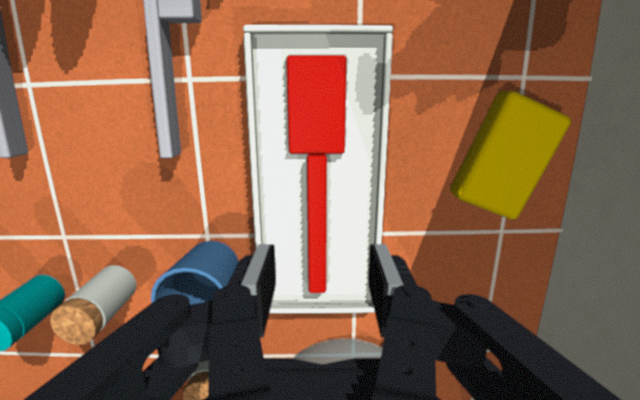

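Call:
carry_out:
  rows:
    - [[0.3, -1.4, 1.9, 0.5, -0.132], [0.3, -1.4, 2, 0, -0.132], [0.3, -1.4, 2, 0, -0.132], [0.3, -1.4, 2, 0, -0.132], [0.3, -1.4, 2, 0, -0.132], [0.3, -1.4, 2, 0, -0.132], [0.3, -1.4, 2, 0, -0.132], [0.3, -1.4, 2, 0, -0.132], [0.3, -1.4, 2, 0, -0.132], [0.3, -1.4, 2, 0, -0.132], [0.3, -1.3, 2, 0, -0.132], [0.3, -1.2, 1.8, 0, -0.132]]

```text
clock: 10.4
position: [0.5114, 0.1494, 0.1922]
ee_rot: [-0.001, -0.697, 0.717, 0.001]
contact_force: [0.6, 0.2, 1.2]
width: 0.0556
```

Call:
carry_out:
  rows:
    - [[0.3, 0, 0, 0, 0], [0.3, 0, 0, -3, 0], [0.3, 0, 0, -3, 0], [0.3, 0, 0, -1, 0], [0.3, 0, 0, 0, 0], [0.3, 0, 0, 0, 0]]

```text
clock: 11.0
position: [0.5141, 0.1485, 0.1242]
ee_rot: [0.0, -0.699, 0.715, -0.0]
contact_force: [0.2, -0.2, 0.7]
width: 0.0555
```

```bash
python3 w.py w5
```

```text
11.05 [0.5144 0.1486 0.1248] [ 0.001 -0.699  0.715 -0.001] [ 0.3 -0.3 -0.2] 0.0554411060586313
jaw yaw -1.5939
```

View pics/w5.png

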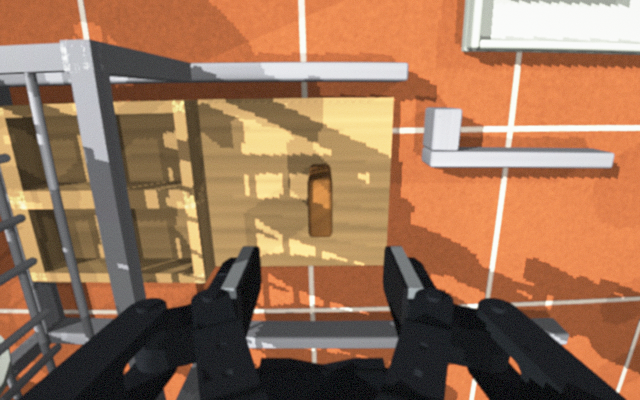

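```bash
cat >> h.py <<'E'
Q=np.array([.4609,.0719,-.0231])
def inv(w,q=Q):
    c,s=np.cos(q[2]),np.sin(q[2]);d=np.array(w[:2])-q[:2];return (np.array([c*d[0]+s*d[1],-s*d[0]+c*d[1]])*1000).round(1)
def fwd(l,q=Q):
    c,s=np.cos(q[2]),np.sin(q[2]);return q[:2]+np.array([c*l[0]-s*l[1],s*l[0]+c*l[1]])/1000
E
python3 - <<'E'
from h import *
p=cams.get_image('wrist')
for n,u,z in [('tray out',(393,98),.005),('tray in',(389,265),.005),('h out',(320,180),.06),('h in',(320,237),.06),('h l',(308,210),.06),('h r',(331,210),.06),('wall in end',(407,79),.025),('stop y0 x74',(427,152),.025),('lane end x74',(612,152),.025),('lane end x-74',(564,331),.025)]:
    w=at(p,u,z);print(n,w.round(4),inv(w))
E
```

```text
tray out [0.5835 0.0927 0.005 ] [122.1  23.7]
tray in [0.4456 0.0914 0.005 ] [-15.7  19.1]
h out [0.5356 0.1481 0.06  ] [72.9 77.9]
h in [0.497  0.1491 0.06  ] [34.3 78. ]
h l [0.5159 0.1563 0.06  ] [53.1 85.7]
h r [0.5156 0.1415 0.06  ] [53.  70.9]
wall in end [0.596  0.0876 0.025 ] [134.7  18.8]
stop y0 x74 [0.5458 0.0711 0.025 ] [84.9  1.2]
lane end x74 [ 0.5435 -0.0689  0.025 ] [  85.8 -138.9]
lane end x-74 [ 0.3861 -0.0618  0.025 ] [ -71.7 -135.3]
```

Call:
carry_out:
  rows:
    - [[0.3, 0.1, 0, -3, 0], [0.3, 0, 0, -3, 0], [0.3, 0, 0, -2.5, 0], [0.3, 0, 0, -1.5, 0], [0.3, 0, 0, -0.5, 0], [0.3, 0, 0, 0, 0], [-1, 0, 0, 0, 0], [-1, 0, 0, 0, 0], [-1, 0, 0, 0, 0], [-1, 0, 0, 0, 0], [-1, 0, 0, 0, 0], [-1, 0, 0, 0, 0]]
  force: 60

```text
clock: 12.3
position: [0.5151, 0.1491, 0.0201]
ee_rot: [0.001, -0.699, 0.715, -0.001]
contact_force: [-1.6, 1.2, 6.5]
width: 0.0155
```

Call:
carry_out:
  rows:
    - [[-1, -0.3, 0, 0, 0], [-1, -0.7, 0, 0, 0], [-1, -0.7, 0, 0, 0], [-1, -0.7, 0, 0, 0], [-1, -0.7, 0, 0, 0], [-1, -0.7, 0.1, 0, 0], [-1, -0.7, 0, 0, 0], [-1, -0.6, 0, 0, 0], [-1, -0.3, 0, 0, 0], [-1, 0, 0, 0, 0], [-1, 0, 0, 0, 0]]

```text
clock: 13.4
position: [0.462, 0.1502, 0.0201]
ee_rot: [0.002, -0.698, 0.716, -0.001]
contact_force: [2.9, 0.6, 7.9]
width: 0.0154
```

```bash
python3 w.py w6; python3 - <<'E'
from h import *
s=telemetry.get_state();print(inv(s['position']))
p=cams.get_image('top');crop(p,'t6',190,170,110,90,7)
E
```

```text
13.45 [0.462  0.1502 0.02  ] [ 0.002 -0.698  0.716 -0.001] [3.  0.5 7.9] 0.015412484290398671
jaw yaw -1.5953
[-0.7 78.3]
```

View pics/w6.png

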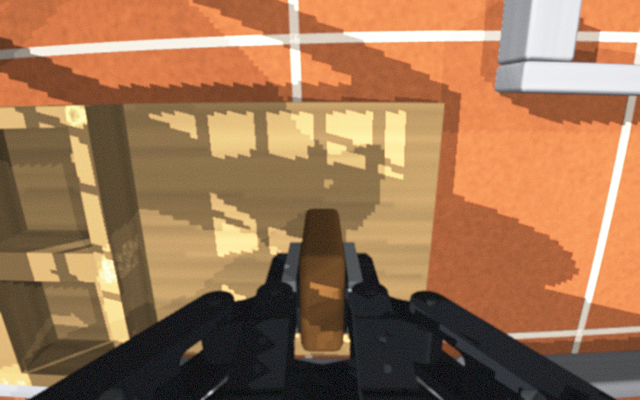

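View pics/t6.png

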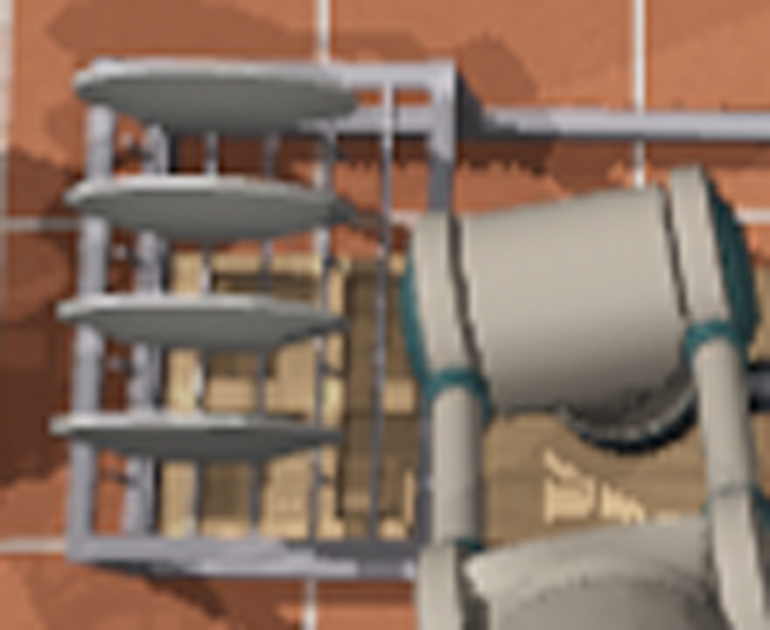

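```bash
python3 - <<'E'
from h import *
p=cams.get_image('wrist')
for n,u,z in [('tray out',(443,103),.005),('tray out2',(140,105),.005),('stop x74 bottom z0',(500,95),.0),('stop top x74',(497,64),.025),('end x',(430,290),.005)]:
    w=at(p,u,z);print(n,w.round(4),inv(w))
E
```

```text
tray out [0.5297 0.0928 0.005 ] [68.3 22.4]
tray out2 [0.5327 0.23   0.005 ] [ 68.2 159.7]
stop x74 bottom z0 [0.5328 0.0643 0.    ] [72.1 -5.9]
stop top x74 [0.5446 0.0795 0.025 ] [83.5  9.5]
end x [0.434  0.0925 0.005 ] [-27.4  19.9]
```

Call:
carry_out:
  rows:
    - [[-1, 0, -0.7, 0, 0], [-1, 0, -1.5, 0, 0], [-1, -0.1, -1.5, 0, 0], [-1, 0, -1.5, 0, 0], [-1, 0, -1.5, 0, 0], [-1, -0.1, -1.5, 0, 0], [-1, 0, -1.5, 0, 0], [-1, 0, -1, 0, 0]]

```text
clock: 14.35
position: [0.4585, 0.0442, 0.02]
ee_rot: [0.002, -0.698, 0.716, 0.001]
contact_force: [0.2, 10.2, 10.8]
width: 0.0153
```

Call:
carry_out:
  rows:
    - [[-1, 0, -1.5, 0, 0], [-1, -0.1, -1.5, 0, 0], [-1, 0, -1.5, 0, 0], [-1, 0, -1.5, 0, 0], [-1, -0.1, -1.5, 0, 0], [-1, 0, -1.1, 0, 0], [-1, 0, 0, 0, 0], [-1, 0, 0, 0, 0]]

```text
clock: 15.15
position: [0.456, -0.0427, 0.02]
ee_rot: [0.001, -0.699, 0.716, 0.0]
contact_force: [-0.4, 1.6, 13.7]
width: 0.0154
```

```bash
python3 w.py w7; python3 - <<'E'
from h import *
s=telemetry.get_state();print(inv(s['position']))
p=cams.get_image('top');crop(p,'t7',190,150,160,110,5)
p=cams.get_image('side');save(p,'s7')
E
```

```text
15.2 [ 0.456  -0.0427  0.02  ] [ 0.    -0.699  0.716 -0.   ] [-1.8  2.5 12.7] 0.015529383303643092
jaw yaw -1.5948
[  -2.2 -114.7]
```

View pics/s7.png

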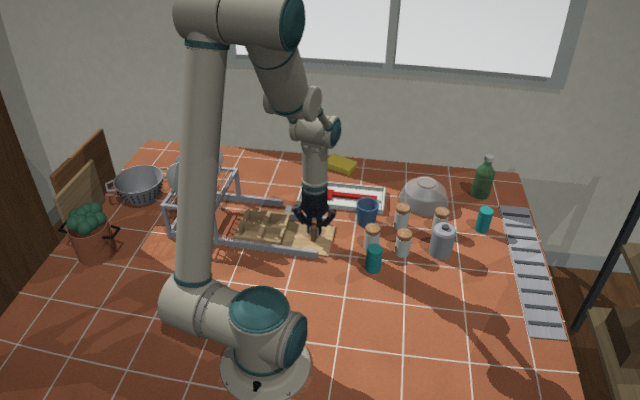

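Call:
carry_out:
  rows:
    - [[0.3, 0, 0, 0, 0], [0.3, 0, 0, 0, 0], [0.3, 0, 0, 0, 0], [0.3, 0, 0, 0.5, 0], [0.5, 0, 0, 3, 0], [1, 0, 0, 4, 0], [1, 0, 0, 4, 0], [1, 0, 0, 4, 0], [1, 0, 0, 4, 0], [1, 0, 0, 3, 0], [1, 0, 0, 0, 0], [1, 0, 0, 0, 0]]

```text
clock: 16.5
position: [0.456, -0.0432, 0.2441]
ee_rot: [0.0, -0.699, 0.715, -0.0]
contact_force: [0.1, 0.1, -0.3]
width: 0.0853
```

```bash
python3 w.py w8; python3 - <<'E'
from h import *
p=cams.get_image('top');crop(p,'t8',240,150,160,110,5)
E
```

```text
16.55 [ 0.4554 -0.043   0.243 ] [-0.001 -0.699  0.715  0.001] [-0.2 -0.7  0.2] 0.08540081582138391
jaw yaw -1.594
```

View pics/w8.png

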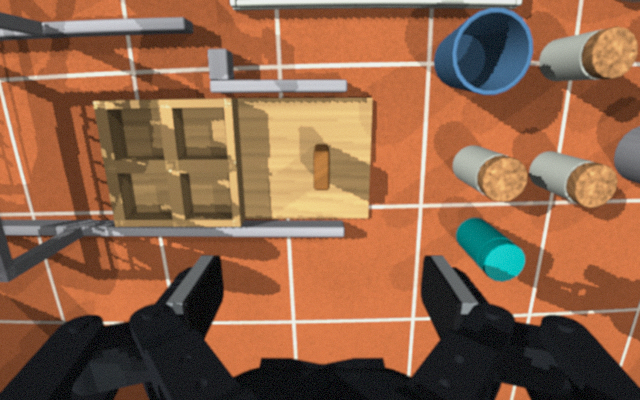

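View pics/t8.png

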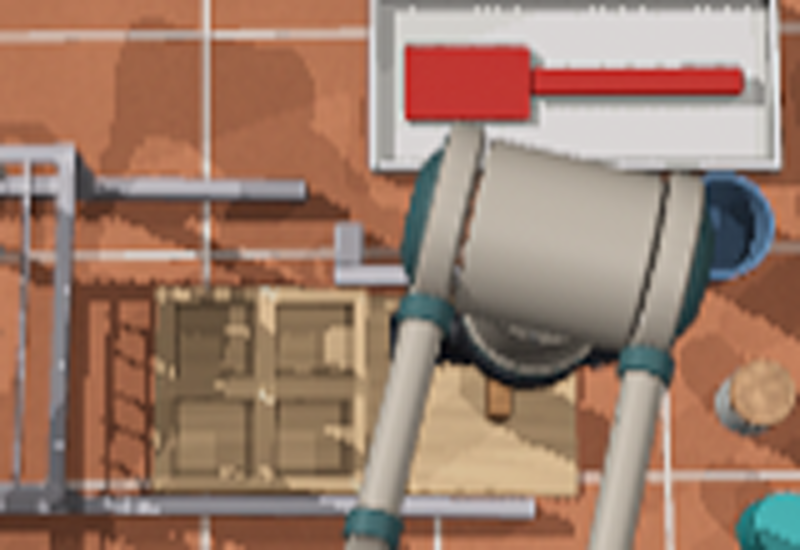

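```bash
python3 - <<'E'
from h import *
p=cams.get_image('wrist')
for n,u,z in [('tray out',(372,98),.005),('tray in',(369,218),.005),('h',(321.5,167),.06),('pk far out',(94,101),.032),('pk far in',(113,228),.032),('pk near out',(234,97),.032),('pk near in',(241,226),.032)]:
    w=at(p,u,z);print(n,w.round(4),inv(w), 'expect tray', inv(w)-[-2,-24.7])
for n,u in [('A',(610,52)),('C',(502,178)),('D',(592,183))]: print(n,at(p,u,.078).round(4))
for l in [(-34,36),(34,36),(-34,104.5),(34,104.5)]: print('pocket',l,fwd(np.array(l)+[-2,-24.7]).round(4))
print([(np.round(b['xy']).tolist(),round(b['confidence'],2)) for b in finder.boxes_of(p,'jar1')])
E
```

```text
tray out [ 0.522  -0.0999  0.005 ] [  65.1 -170.3] expect tray [  67.1 -145.6]
tray in [ 0.3847 -0.0986  0.005 ] [ -72.2 -172.2] expect tray [ -70.2 -147.5]
h [ 0.4594 -0.044   0.06  ] [   1.1 -115.9] expect tray [  3.1 -91.2]
pk far out [0.5287 0.1866 0.032 ] [ 65.1 116.3] expect tray [ 67.1 141. ]
pk far in [0.3896 0.1944 0.032 ] [-74.1 120.8] expect tray [-72.1 145.5]
pk near out [0.5271 0.0418 0.032 ] [ 66.8 -28.6] expect tray [68.8 -3.9]
pk near in [0.3889 0.0474 0.032 ] [-71.4 -26.1] expect tray [-69.4  -1.4]
A [ 0.56   -0.2976  0.078 ]
C [ 0.4488 -0.2131  0.078 ]
D [ 0.442  -0.3035  0.078 ]
pocket (-34, 36) [0.4252 0.084 ]
pocket (34, 36) [0.4932 0.0825]
pocket (-34, 104.5) [0.4268 0.1525]
pocket (34, 104.5) [0.4947 0.1509]
[([493.0, 169.0], 0.97), ([492.0, 248.0], 0.7), ([573.0, 181.0], 0.59), ([134.0, 224.0], 0.47)]
```

```bash
cat > clear.py <<'E'
import numpy as np
def clr(c,yaw,w,obs):
    u=np.array([np.cos(yaw),np.sin(yaw)]);v=np.array([-u[1],u[0]]);m=9
    for s in (1,-1):
        f=np.array(c)+s*u*(w/2+.00725)
        for o,r in obs:
            d=np.array(o)-f;a=max(abs(d@u)-.00725,0);b=max(abs(d@v)-.012,0)
            m=min(m,np.hypot(a,b)-r)
    return m
E
python3 - <<'E'
from h import *
from clear import clr
p=cams.get_image('top')
g=lambda u,v,z:at(p,(190+u/2.5,130+v/2.5),z)[:2].round(4)
O={'A':((.561,-.2965),.022),'B':((.5607,-.421),.022),'C':((.448,-.215),.022),'D':((.441,-.306),.022),'cup':((.562,-.193),.036),
'can':(g(658,237,.103),.034),'bowl':(g(606,70,.03),.085),'T1':(g(516,312,.078),.022),'T2':(g(757,138,.078),.022)}
print(O)
for j in 'ABCD':
    print(j)
    for w in (.065,.085):
        print(w,[(d,round(1000*clr(O[j][0],np.radians(d),w,[O[k] for k in O if k!=j]),0)) for d in range(-90,90,15)])
E
```

```text
{'A': ((0.561, -0.2965), 0.022), 'B': ((0.5607, -0.421), 0.022), 'C': ((0.448, -0.215), 0.022), 'D': ((0.441, -0.306), 0.022), 'cup': ((0.562, -0.193), 0.036), 'can': (array([ 0.4541, -0.4097]), 0.034), 'bowl': (array([ 0.6989, -0.3737]), 0.085), 'T1': (array([ 0.3605, -0.2252]), 0.022), 'T2': (array([ 0.5889, -0.5576]), 0.022)}
A
0.065 [(-90, np.float64(20.0)), (-75, np.float64(19.0)), (-60, np.float64(23.0)), (-45, np.float64(25.0)), (-30, np.float64(26.0)), (-15, np.float64(25.0)), (0, np.float64(27.0)), (15, np.float64(33.0)), (30, np.float64(41.0)), (45, np.float64(30.0)), (60, np.float64(22.0)), (75, np.float64(19.0))]
0.085 [(-90, np.float64(10.0)), (-75, np.float64(10.0)), (-60, np.float64(16.0)), (-45, np.float64(15.0)), (-30, np.float64(16.0)), (-15, np.float64(15.0)), (0, np.float64(19.0)), (15, np.float64(28.0)), (30, np.float64(41.0)), (45, np.float64(27.0)), (60, np.float64(15.0)), (75, np.float64(9.0))]
B
0.065 [(-90, np.float64(41.0)), (-75, np.float64(51.0)), (-60, np.float64(42.0)), (-45, np.float64(32.0)), (-30, np.float64(25.0)), (-15, np.float64(17.0)), (0, np.fl
[... 931 characters left out ...]
), (30, np.float64(11.0)), (45, np.float64(22.0)), (60, np.float64(15.0)), (75, np.float64(11.0))]
D
0.065 [(-90, np.float64(22.0)), (-75, np.float64(21.0)), (-60, np.float64(23.0)), (-45, np.float64(29.0)), (-30, np.float64(39.0)), (-15, np.float64(47.0)), (0, np.float64(51.0)), (15, np.float64(50.0)), (30, np.float64(41.0)), (45, np.float64(30.0)), (60, np.float64(23.0)), (75, np.float64(21.0))]
0.085 [(-90, np.float64(12.0)), (-75, np.float64(12.0)), (-60, np.float64(15.0)), (-45, np.float64(24.0)), (-30, np.float64(34.0)), (-15, np.float64(39.0)), (0, np.float64(41.0)), (15, np.float64(40.0)), (30, np.float64(41.0)), (45, np.float64(27.0)), (60, np.float64(15.0)), (75, np.float64(11.0))]
```

Call:
carry_out:
  rows:
    - [[1, -0.1, -2.1, 0, 0.101], [1, -0.1, -2.1, 0, 0.101], [1, -0.1, -2.1, 0, 0.101], [1, -0.1, -2.1, 0, 0.101], [1, -0.1, -2.2, 0, 0.101], [1, -0.1, -2.2, 0, 0.101], [1, 0, -2.2, 0, 0.101], [1, 0, -2.1, 0, 0.101], [1, 0, 0, 0, 0], [1, 0, 0, 0, 0]]

```text
clock: 17.75
position: [0.4498, -0.2138, 0.2429]
ee_rot: [-0.001, 0.923, -0.384, -0.001]
contact_force: [-0.7, 0.1, -0.6]
width: 0.0854
```

```bash
python3 w.py w9; python3 - <<'E'
from h import *
p=cams.get_image('top');crop(p,'t9',340,150,160,120,5)
E
```

```text
17.8 [ 0.4499 -0.2134  0.2431] [-0.001  0.923 -0.384 -0.001] [ 0.1  0.4 -0.3] 0.08518026473353041
jaw yaw -0.7876
```

View pics/w9.png

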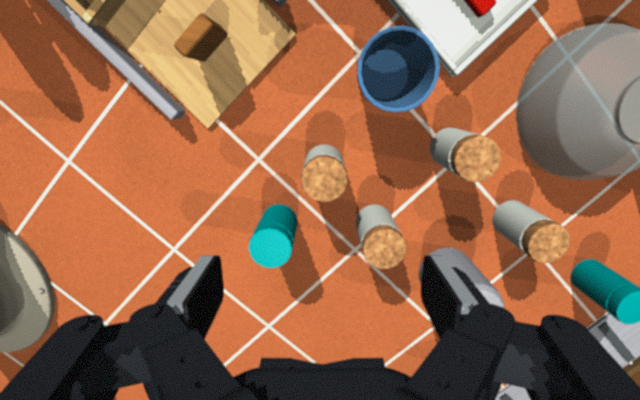

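View pics/t9.png

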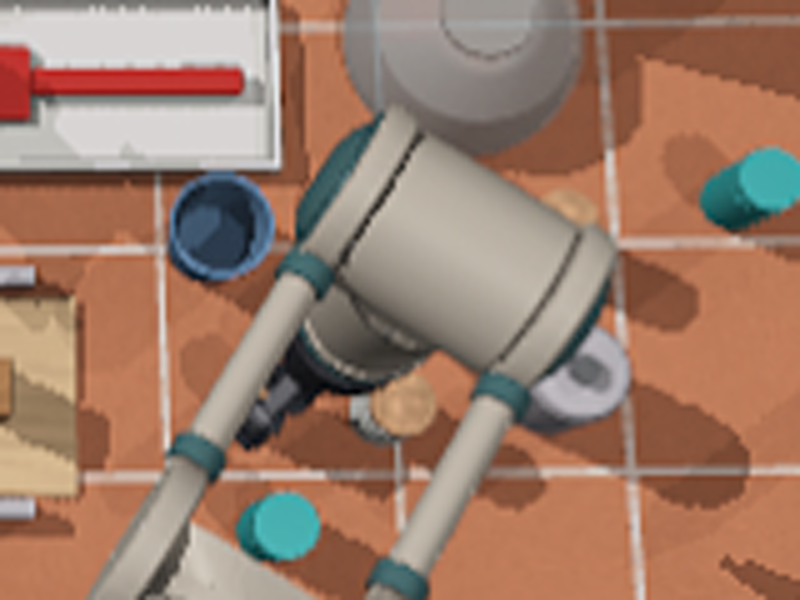

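```bash
python3 - <<'E'
from h import *
p=cams.get_image('wrist')
for n,u in [('C',(324,178)),('D',(383,246)),('A',(476,158)),('B',(546,241)),('T1',(271,248))]: print(n,at(p,u,.078).round(4))
print('cup',at(p,(398,68),.075).round(4))
s=telemetry.get_state();print(s['position'], proj(p,list(s['position'][:2])+[.078]))
E
```

```text
C [ 0.4494 -0.2163  0.078 ]
D [ 0.4417 -0.3065  0.078 ]
A [ 0.5617 -0.3021  0.078 ]
B [ 0.5611 -0.4203  0.078 ]
T1 [ 0.362  -0.2294  0.078 ]
cup [ 0.563  -0.1932  0.075 ]
[ 0.45003344 -0.21314018  0.24353567] [322.01468684 175.16250046]
```

Call:
carry_out:
  rows:
    - [[1, -0.1, -0.2, -4, 0], [1, 0, 0, -4, 0], [1, 0, 0, -4, 0], [1, 0, 0, -4, 0], [1, 0, 0, -3, 0], [1, 0, 0, -1.2, 0], [-0.3, 0, 0, 0, 0], [-1, 0, 0, 0, 0], [-1, 0, 0, 0, 0], [-1, 0, 0, 0, 0], [-1, 0, 0, 0, 0], [-1, 0, 0, 0, 0]]
  force: 30

```text
clock: 19.1
position: [0.4501, -0.2165, 0.0431]
ee_rot: [0.0, 0.924, -0.383, 0.001]
contact_force: [0.4, 1.2, 6.7]
width: 0.0435
```

Call:
carry_out:
  rows:
    - [[-1, 0, 0, 0.5, 0], [-1, 0, 0, 2, 0], [-1, 0, 0, 4, 0], [-1, 0, 0, 4, 0], [-1, 0, 0, 2, 0], [-1, 0, 0, 0, 0], [-1, 0, 0, 0, 0]]

```text
clock: 19.8
position: [0.4487, -0.216, 0.1665]
ee_rot: [0.0, 0.924, -0.383, -0.0]
contact_force: [-0.3, 0.4, -1.3]
width: 0.0433
```

```bash
python3 w.py w10
```

```text
19.85 [ 0.4482 -0.2156  0.1656] [-0.     0.924 -0.383 -0.001] [-0.  -0.3 -1.6] 0.043170464051014906
jaw yaw -0.7861
```

View pics/w10.png

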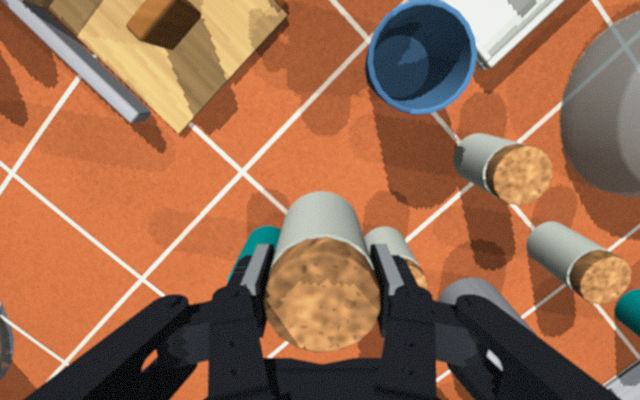

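Call:
carry_out:
  rows:
    - [[-1, 0.4, 1.5, 0, 0], [-1, 0.4, 3.3, 0, 0], [-1, 0.4, 3.3, 0, 0], [-1, 0.4, 3.3, 0, 0], [-1, 0.4, 3.3, 0, 0], [-1, 0.4, 3.3, 0, 0], [-1, 0.4, 3.3, 0, 0], [-1, 0.4, 3.3, 0, 0], [-1, 0.4, 3.3, 0, 0], [-1, 0.4, 3.3, 0, 0], [-1, 0.4, 3.3, 0, 0], [-1, 0.1, 2.1, 0, 0]]

```text
clock: 21.05
position: [0.4932, 0.1517, 0.1646]
ee_rot: [0.001, 0.924, -0.382, -0.002]
contact_force: [0.2, -0.6, -0.8]
width: 0.0432
```

Call:
carry_out:
  rows:
    - [[-1, 0, 0, 0, 0], [-1, 0, 0, 0, 0], [-1, 0, 0, 0, 0]]

```text
clock: 21.35
position: [0.4935, 0.1488, 0.1658]
ee_rot: [0.001, 0.924, -0.383, -0.001]
contact_force: [0.5, -0.4, -1.8]
width: 0.0436
```

```bash
python3 w.py w11;  python3 - <<'E'
from h import *
p=cams.get_image('top');crop(p,'t11',220,150,160,110,5)
E
```

```text
21.4 [0.4938 0.1487 0.1661] [ 0.001  0.924 -0.383 -0.001] [-0.6  0.7 -0.9] 0.043170731117622874
jaw yaw -0.7871
```

View pics/w11.png

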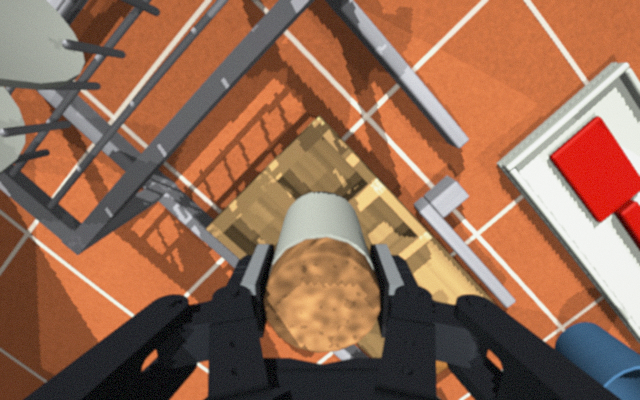

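View pics/t11.png

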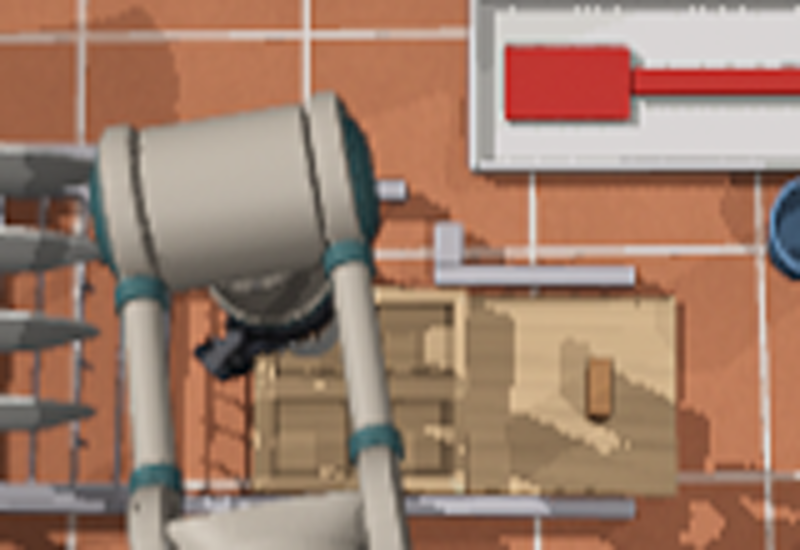

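```bash
python3 - <<'E'
from h import *
p=cams.get_image('top')
A=lambda x,y:(220+(x+.5)/5-.5,150+(y+.5)/5-.5)
for n,u,z in [('out',(677,297),.005),('in',(677,495),.005),('handle',(599,388),.06),('near wall edge',(467,390),.032),('p1 near-out inner corner',(453,306),.032),('p0 near-in inner corner',(453,473),.032)]:
    w=at(p,A(*u),z);print(n,w.round(4),inv(w))
p=cams.get_image('wrist')
for n,u,z in [('far out corner',(320,118),.032),('stop y0,x74',(418,204),.025),('wall end',(465,140),.025)]: 
    w=at(p,u,z);print(n,w.round(4),inv(w))
for l in [(31,79.5),(-37,79.5),(31,11),(-37,11)]: print(fwd(l))
E
```

```text
out [ 0.5253 -0.0997  0.005 ] [  68.3 -170. ]
in [ 0.3873 -0.0959  0.005 ] [ -69.7 -169.4]
handle [ 0.4558 -0.0412  0.06  ] [  -2.5 -113.2]
near wall edge [0.4588 0.0477 0.032 ] [ -1.5 -24.2]
p1 near-out inner corner [0.5169 0.0567 0.032 ] [ 56.4 -13.9]
p0 near-in inner corner [0.4024 0.0578 0.032 ] [-58.1 -15.4]
far out corner [0.5313 0.1877 0.032 ] [ 67.7 117.4]
stop y0,x74 [0.5393 0.0743 0.025 ] [78.3  4.2]
wall end [0.604 0.089 0.025] [142.7  20.4]
[0.49372802 0.15066275]
[0.42574616 0.15223341]
[0.49214581 0.08218103]
[0.42416395 0.08375169]
```

Call:
carry_out:
  rows:
    - [[-1, 0.1, 0.2, -2.5, 0], [-1, 0, 0, -3, 0], [-1, 0, 0, -2.5, 0], [-1, 0, 0, -1.5, 0], [-1, 0, 0, -1, 0], [-1, 0, 0, -0.7, 0], [-1, 0, 0, 0, 0]]

```text
clock: 22.25
position: [0.4951, 0.1515, 0.0544]
ee_rot: [0.0, 0.924, -0.383, -0.0]
contact_force: [0.2, -0.4, -1.4]
width: 0.0432
```

Call:
carry_out:
  rows:
    - [[-1, 0, 0, -0.5, 0], [-1, 0, 0, 0, 0], [-0.2, 0, 0, 0, 0], [0.1, 0, 0, 0, 0], [0.3, 0, 0, 0, 0], [0.4, 0, 0, 0, 0], [0.4, 0, 0, 1, 0], [0.4, 0, 0, 3, 0], [0.4, 0, 0, 4, 0], [0.4, 0, 0, 4, 0], [1, 0, 0, 4, 0], [1, 0, 0, 0, 0]]

```text
clock: 23.45
position: [0.499, 0.1525, 0.2166]
ee_rot: [-0.004, 0.924, -0.383, 0.006]
contact_force: [0.5, -0.5, 0.4]
width: 0.0851
```

```bash
python3 w.py w12
```

```text
23.5 [0.4972 0.1521 0.2137] [-0.002  0.924 -0.383  0.003] [-0.3  1.1  0.1] 0.08531969715236372
jaw yaw -0.786
```

View pics/w12.png

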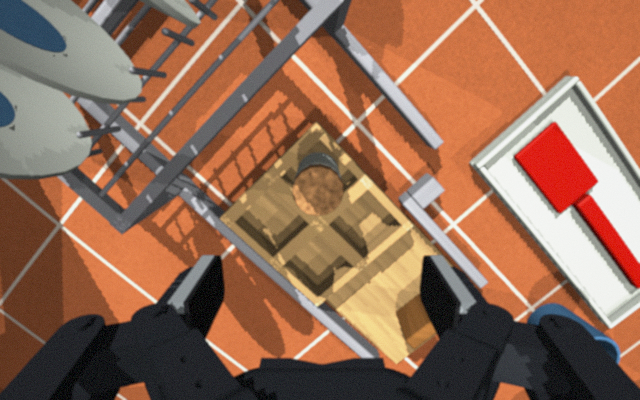

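Call:
carry_out:
  rows:
    - [[1, -0.4, -3, 0, 0], [1, -0.4, -3.6, 0, 0], [1, -0.4, -3.6, 0, 0], [1, -0.4, -3.6, 0, 0], [1, -0.4, -3.6, 0, 0], [1, -0.4, -3.6, 0, 0], [1, -0.4, -3.6, 0, 0], [1, -0.4, -3.6, 0, 0], [1, -0.4, -3.6, 0, 0], [1, -0.4, -3.6, 0, 0], [1, -0.4, -3.6, 0, 0], [1, -0.4, -3.6, 0, 0]]

```text
clock: 24.7
position: [0.4461, -0.275, 0.2086]
ee_rot: [-0.0, 0.924, -0.383, -0.001]
contact_force: [0.6, 0.4, 0.8]
width: 0.0857
```

Call:
carry_out:
  rows:
    - [[1, -0.4, -3.2, 0, 0], [1, -0.2, 0, 0, 0], [1, 0, 0, 0, 0], [1, 0, 0, 0, 0]]

```text
clock: 25.1
position: [0.4408, -0.3049, 0.2091]
ee_rot: [-0.001, 0.924, -0.383, -0.001]
contact_force: [0.6, 0.1, -0.2]
width: 0.0856
```

```bash
python3 w.py w13
```

```text
25.15 [ 0.441  -0.3048  0.2093] [-0.     0.924 -0.383 -0.001] [0.9 0.3 0.2] 0.08547053328381979
jaw yaw -0.7851
```

View pics/w13.png

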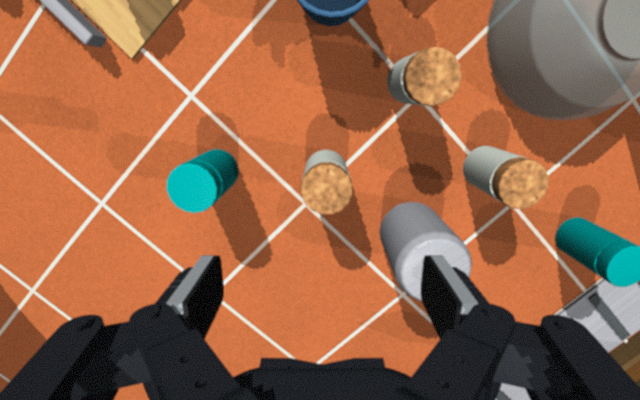

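```bash
python3 - <<'E'
from h import *
from clear import clr
p=cams.get_image('wrist')
P={}
for n,u,z in [('D',(327,189),.078),('A',(432,76),.078),('B',(522,183),.078),('T1',(194,185),.078),('can',(433,266),.103)]: P[n]=at(p,u,z)[:2];print(n,P[n].round(4))
for w in (.065,.085): print([(d,round(1000*clr(P['D'],np.radians(d),w,[(P['can'],.034),(P['A'],.022)]))) for d in (-60,-45,-30)])
E
```

```text
D [ 0.4413 -0.3104]
A [ 0.5614 -0.3037]
B [ 0.5613 -0.4231]
T1 [ 0.3652 -0.2292]
can [ 0.4612 -0.4131]
[(-60, 22), (-45, 27), (-30, 36)]
[(-60, 13), (-45, 21), (-30, 34)]
```

Call:
carry_out:
  rows:
    - [[0.7, 0, -0.4, -3, 0], [0.7, 0, 0, -4, 0], [0.7, 0, 0, -4, 0], [0.7, 0, 0, -3.6, 0], [0.7, 0, 0, -2, 0], [0.7, 0, 0, 0, 0], [-0.3, 0, 0, 0, 0], [-1, 0, 0, 0, 0], [-1, 0, 0, 0, 0], [-1, 0, 0, 0, 0], [-1, 0, 0, 0, 0], [-1, 0, 0, 0, 0]]
  force: 30

```text
clock: 26.4
position: [0.4421, -0.3107, 0.0454]
ee_rot: [0.0, 0.924, -0.383, 0.001]
contact_force: [0.2, 1.9, 6.7]
width: 0.0432
```

Call:
carry_out:
  rows:
    - [[-1, 0, 0, 0.5, 0], [-1, 0, 0, 2, 0], [-1, 0, 0, 4, 0], [-1, 0, 0, 4, 0], [-1, 0, 0, 2.5, 0], [-1, 0, 0, 0, 0], [-1, 0, 0, 0, 0]]

```text
clock: 27.1
position: [0.441, -0.3101, 0.174]
ee_rot: [0.0, 0.924, -0.383, 0.0]
contact_force: [0.3, -0.0, -1.3]
width: 0.0434
```

```bash
python3 w.py w14
```

```text
27.15 [ 0.4404 -0.3096  0.1729] [-0.     0.924 -0.383 -0.001] [-0.4 -0.1 -1. ] 0.04328328219925246
jaw yaw -0.7861
```

View pics/w14.png

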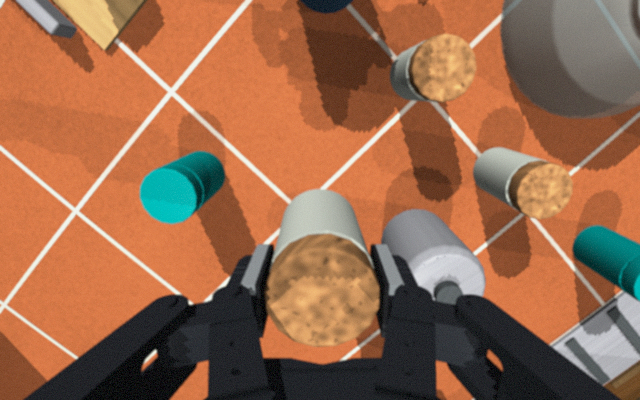

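Call:
carry_out:
  rows:
    - [[-1, -0.1, 1.6, 0, 0], [-1, -0.1, 3.6, 0, 0], [-1, -0.1, 3.6, 0, 0], [-1, -0.1, 3.6, 0, 0], [-1, -0.1, 3.6, 0, 0], [-1, -0.1, 3.6, 0, 0], [-1, -0.1, 3.6, 0, 0], [-1, -0.1, 3.6, 0, 0], [-1, -0.1, 3.6, 0, 0], [-1, -0.1, 3.6, 0, 0], [-1, -0.1, 3.6, 0, 0], [-1, -0.1, 3.6, 0, 0]]

```text
clock: 28.35
position: [0.4269, 0.1038, 0.1724]
ee_rot: [0.001, 0.924, -0.383, -0.002]
contact_force: [1.0, -0.2, -0.7]
width: 0.0433
```

Call:
carry_out:
  rows:
    - [[-1, -0.1, 3.5, 0, 0], [-1, 0, 1.5, 0, 0], [-1, 0, 0, 0, 0], [-1, 0, 0, 0, 0], [-1, 0, 0, 0, 0]]

```text
clock: 28.85
position: [0.4275, 0.151, 0.1732]
ee_rot: [0.001, 0.924, -0.383, -0.001]
contact_force: [-0.5, -0.3, -0.5]
width: 0.0431
```

```bash
python3 w.py w15
```

```text
28.9 [0.4278 0.151  0.1734] [ 0.     0.924 -0.383 -0.   ] [ 0.1  0.4 -1. ] 0.042907173503266526
jaw yaw -0.7871
```

View pics/w15.png

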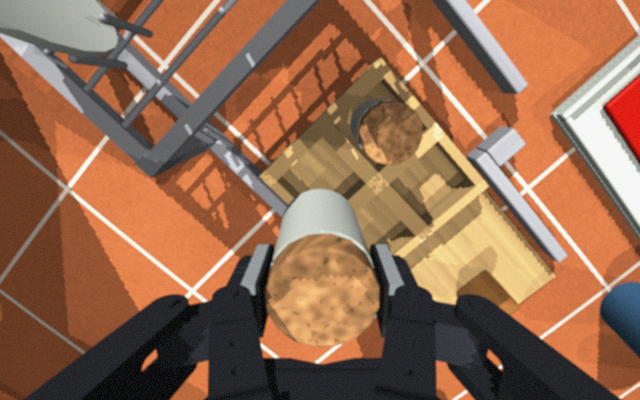

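Call:
carry_out:
  rows:
    - [[-1, -0.1, 0, -2.5, 0], [-1, 0, 0, -3, 0], [-1, 0, 0, -2.5, 0], [-1, 0, 0, -1.8, 0], [-1, 0, 0, -1, 0], [-1, 0, 0, -0.8, 0], [-1, 0, 0, 0, 0]]

```text
clock: 29.6
position: [0.4271, 0.1513, 0.0573]
ee_rot: [0.0, 0.924, -0.383, -0.0]
contact_force: [-0.7, -0.9, -0.6]
width: 0.0434
```

Call:
carry_out:
  rows:
    - [[-1, 0, 0, -0.6, 0], [-1, 0, 0, 0, 0], [-0.2, 0, 0, 0, 0], [0.1, 0, 0, 0, 0], [0.3, 0, 0, 0, 0], [0.4, 0, 0, 0, 0], [0.4, 0, 0, 1, 0], [0.4, 0, 0, 3, 0], [0.4, 0, 0, 4, 0], [0.4, 0, 0, 4, 0], [1, 0, 0, 4, 0], [1, 0, 0, 0, 0]]

```text
clock: 30.8
position: [0.431, 0.1525, 0.2182]
ee_rot: [-0.004, 0.924, -0.383, 0.006]
contact_force: [0.9, 0.7, -0.0]
width: 0.085
```

```bash
python3 w.py w16
```

```text
30.85 [0.4292 0.1522 0.2154] [-0.002  0.924 -0.383  0.003] [ 0.3 -0.5 -0.3] 0.08524040551636598
jaw yaw -0.7859
```

View pics/w16.png

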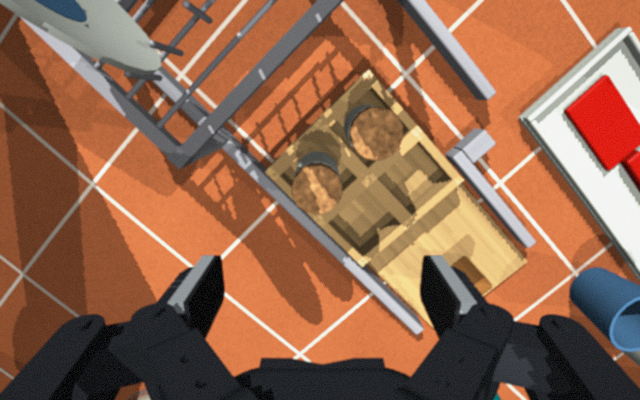

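Call:
carry_out:
  rows:
    - [[1, 0, -2.5, 0, 0], [1, 1, -3.4, 0, 0], [1, 1, -3.4, 0, 0], [1, 1, -3.4, 0, 0], [1, 1, -3.4, 0, 0], [1, 1, -3.4, 0, 0], [1, 1, -3.4, 0, 0], [1, 1, -3.4, 0, 0], [1, 1, -3.4, 0, 0], [1, 1, -3.4, 0, 0], [1, 1, -3.4, 0, 0], [1, 1, -3.4, 0, 0]]

```text
clock: 32.05
position: [0.5366, -0.2481, 0.2104]
ee_rot: [-0.0, 0.924, -0.383, -0.001]
contact_force: [0.3, -0.3, -0.5]
width: 0.085
```

Call:
carry_out:
  rows:
    - [[1, 1.1, -3.4, 0, 0], [1, 1.1, -2, 0, 0], [1, 0, 0, 0, 0], [1, 0, 0, 0, 0]]

```text
clock: 32.45
position: [0.5583, -0.3006, 0.2102]
ee_rot: [-0.001, 0.924, -0.383, -0.002]
contact_force: [-0.1, 0.2, 0.5]
width: 0.0857
```

```bash
python3 w.py w17
```

```text
32.5 [ 0.5583 -0.3     0.2107] [-0.001  0.924 -0.383 -0.002] [ 0.   0.5 -0.6] 0.08509549327663968
jaw yaw -0.7859
```

View pics/w17.png

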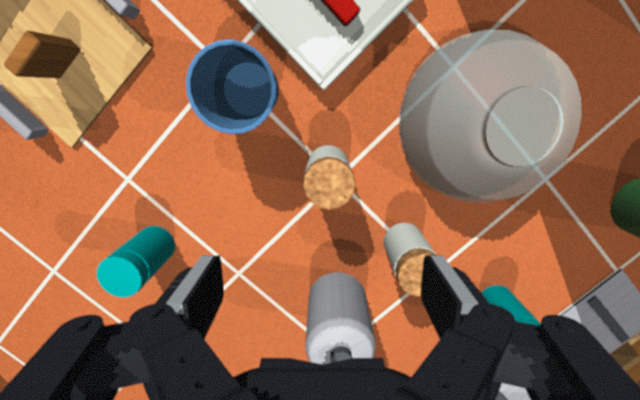

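```bash
python3 - <<'E'
from h import *
p=cams.get_image('wrist')
for n,u,z in [('A',(329,182),.078),('B',(415,272),.078),('bowlc',(490,115),.05)]: print(n,at(p,u,z).round(4))
print(telemetry.get_state()['position'])
E
```

```text
A [ 0.5635 -0.3027  0.078 ]
B [ 0.5594 -0.4179  0.078 ]
bowlc [ 0.7015 -0.365   0.05  ]
[ 0.55837285 -0.2997766   0.21113676]
```

Call:
carry_out:
  rows:
    - [[0.6, 0.5, -0.3, -3, 0], [0.6, 0, 0, -4, 0], [0.6, 0, 0, -4, 0], [0.6, 0, 0, -3.7, 0], [0.6, 0, 0, -2, 0], [0.6, 0, 0, 0, 0], [-0.3, 0, 0, 0, 0], [-1, 0, 0, 0, 0], [-1, 0, 0, 0, 0], [-1, 0, 0, 0, 0], [-1, 0, 0, 0, 0], [-1, 0, 0, 0, 0]]
  force: 30

```text
clock: 33.75
position: [0.5651, -0.3046, 0.0467]
ee_rot: [0.0, 0.924, -0.383, 0.001]
contact_force: [-0.2, 1.3, 7.2]
width: 0.0431
```

Call:
carry_out:
  rows:
    - [[-1, 0, 0, 0.5, 0], [-1, 0, 0, 2, 0], [-1, 0, 0, 4, 0], [-1, 0, 0, 4, 0], [-1, 0, 0, 3, 0], [-1, 0, 0, 0, 0], [-1, 0, 0, 0, 0]]

```text
clock: 34.45
position: [0.5641, -0.3043, 0.1801]
ee_rot: [0.0, 0.924, -0.383, 0.0]
contact_force: [0.5, -0.0, -1.4]
width: 0.0432
```

```bash
python3 w.py w18
```

```text
34.5 [ 0.5634 -0.3038  0.1787] [-0.     0.924 -0.383 -0.001] [-0.5 -0.1 -2. ] 0.04331640775838982
jaw yaw -0.786
```

View pics/w18.png

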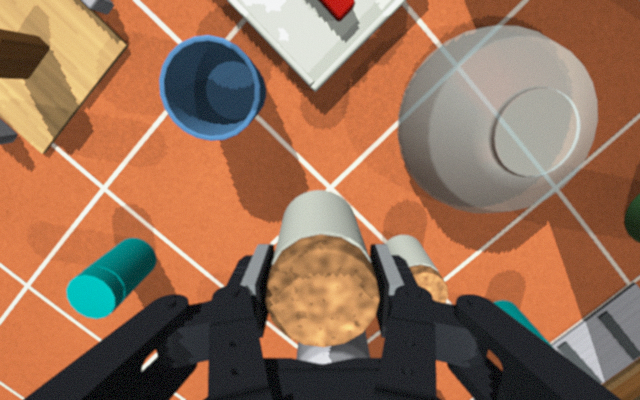

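Call:
carry_out:
  rows:
    - [[-1, -0.6, 1.6, 0, 0], [-1, -0.6, 3.4, 0, 0], [-1, -0.6, 3.4, 0, 0], [-1, -0.6, 3.4, 0, 0], [-1, -0.6, 3.4, 0, 0], [-1, -0.6, 3.4, 0, 0], [-1, -0.6, 3.4, 0, 0], [-1, -0.6, 3.4, 0, 0], [-1, -0.6, 3.4, 0, 0], [-1, -0.6, 3.4, 0, 0], [-1, -0.6, 3.4, 0, 0], [-1, -0.4, 3, 0, 0]]

```text
clock: 35.7
position: [0.4921, 0.0833, 0.1777]
ee_rot: [0.001, 0.924, -0.383, -0.002]
contact_force: [0.7, 0.3, -1.0]
width: 0.0432
```

Call:
carry_out:
  rows:
    - [[-1, 0, 0, 0, 0], [-1, 0, 0, 0, 0], [-1, 0, 0, 0, 0]]

```text
clock: 36.0
position: [0.4938, 0.0811, 0.1787]
ee_rot: [0.001, 0.924, -0.383, -0.001]
contact_force: [-0.5, 0.4, -1.1]
width: 0.0432
```

```bash
python3 w.py w19
```

```text
36.05 [0.494  0.0809 0.179 ] [ 0.001  0.924 -0.383 -0.001] [-0.2 -0.3 -1.1] 0.043229389845655344
jaw yaw -0.787
```

View pics/w19.png

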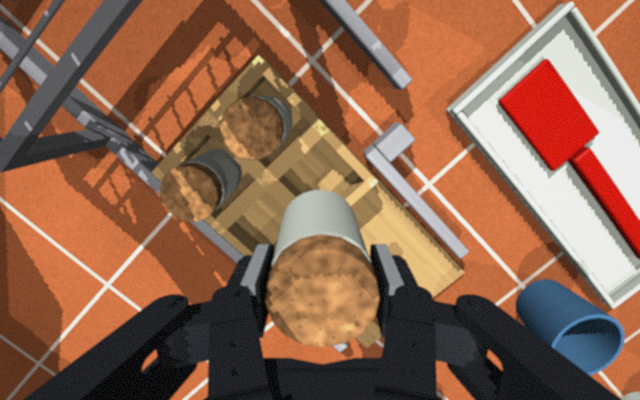

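Call:
carry_out:
  rows:
    - [[-1, 0, 0.1, -2.5, 0], [-1, 0, 0, -3, 0], [-1, 0, 0, -2.5, 0], [-1, 0, 0, -1.8, 0], [-1, 0, 0, -1.2, 0], [-1, 0, 0, -1, 0], [-1, 0, 0, 0, 0]]

```text
clock: 36.75
position: [0.4934, 0.082, 0.0585]
ee_rot: [0.001, 0.924, -0.384, -0.001]
contact_force: [-0.2, 1.2, -0.9]
width: 0.0434
```

Call:
carry_out:
  rows:
    - [[-1, 0, 0, -0.6, 0], [-1, 0, 0, 0, 0], [-0.2, 0, 0, 0, 0], [0.1, 0, 0, 0, 0], [0.3, 0, 0, 0, 0], [0.4, 0, 0, 0, 0], [0.4, 0, 0, 1, 0], [0.4, 0, 0, 3, 0], [0.4, 0, 0, 4, 0], [0.4, 0, 0, 4, 0], [1, 0, 0, 4, 0], [1, 0, 0, 0, 0]]

```text
clock: 37.95
position: [0.4981, 0.083, 0.2205]
ee_rot: [-0.003, 0.924, -0.383, 0.006]
contact_force: [-0.3, -0.3, 0.2]
width: 0.085
```

Call:
carry_out:
  rows:
    - [[1, 0, -2.3, 0, 0], [1, 0.6, -4, 0, 0], [1, 0.6, -4, 0, 0], [1, 0.6, -4, 0, 0], [1, 0.6, -4, 0, 0], [1, 0.6, -4, 0, 0], [1, 0.6, -4, 0, 0], [1, 0.6, -4, 0, 0], [1, 0.6, -4, 0, 0], [1, 0.6, -4, 0, 0], [1, 0.6, -4, 0, 0], [1, 0.6, -4, 0, 0]]

```text
clock: 39.15
position: [0.56, -0.3816, 0.2135]
ee_rot: [-0.0, 0.924, -0.383, -0.0]
contact_force: [0.7, -0.3, 0.4]
width: 0.0853
```

Call:
carry_out:
  rows:
    - [[1, 0.2, -3.6, 0, 0], [1, 0, 0, 0, 0], [1, 0, 0, 0, 0], [1, 0, 0, 0, 0]]

```text
clock: 39.55
position: [0.562, -0.415, 0.2136]
ee_rot: [-0.0, 0.924, -0.383, -0.001]
contact_force: [-0.4, 0.8, 0.4]
width: 0.0857
```

```bash
python3 w.py w20;python3 - <<'E'
from h import *
p=cams.get_image('top');crop(p,'t20',230,150,160,110,5)
E
```

```text
39.6 [ 0.5622 -0.4148  0.2139] [-0.     0.924 -0.383 -0.   ] [-1.7  1.  -0.1] 0.08555940254563829
jaw yaw -0.785
```

View pics/w20.png

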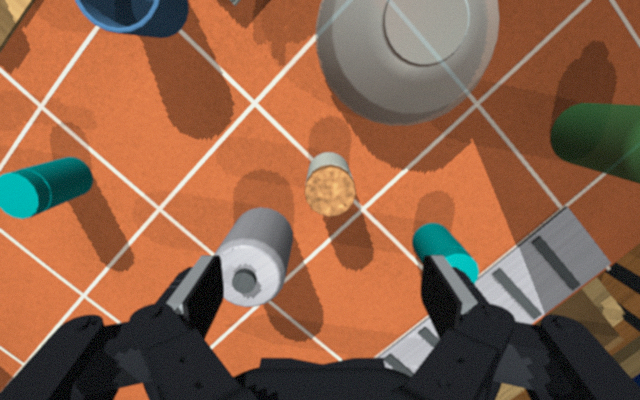

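View pics/t20.png

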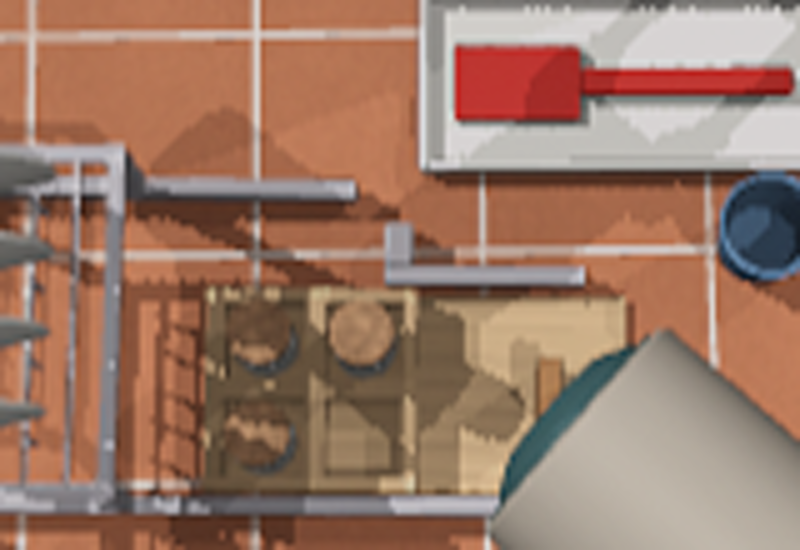

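```bash
python3 - <<'E'
from h import *
from clear import clr
p=cams.get_image('wrist')
b=at(p,(330,190),.078);c=at(p,(252,275),.103);t=at(p,(447,265),.078);print(b,c,t)
for d in(-75,-60,-45): print(d,clr(b[:2],np.radians(d),.072,[(c[:2],.034),(t[:2],.022)]))
print(telemetry.get_state()['position'])
E
```

```text
[ 0.56297374 -0.42389914  0.078     ] [ 0.46926347 -0.42484665  0.103     ] [ 0.58867327 -0.55070815  0.078     ]
-75 0.04577356932309026
-60 0.035629227144541004
-45 0.022968900136511997
[ 0.56239613 -0.41486831  0.21425713]
```

Call:
carry_out:
  rows:
    - [[0.6, 0, -0.7, -3, 0], [0.6, 0, 0, -4, 0], [0.6, 0, 0, -4, 0], [0.6, 0, 0, -3.9, 0], [0.6, 0, 0, -2, 0], [0.6, 0, 0, 0, 0], [-0.3, 0, 0, 0, 0], [-1, 0, 0, 0, 0], [-1, 0, 0, 0, 0], [-1, 0, 0, 0, 0], [-1, 0, 0, 0, 0], [-1, 0, 0, 0, 0]]
  force: 30

```text
clock: 40.9
position: [0.5633, -0.4239, 0.047]
ee_rot: [0.0, 0.924, -0.383, 0.002]
contact_force: [0.2, 1.4, 6.5]
width: 0.043
```

Call:
carry_out:
  rows:
    - [[-1, 0, 0, 0.5, 0], [-1, 0, 0, 2, 0], [-1, 0, 0, 4, 0], [-1, 0, 0, 4, 0], [-1, 0, 0, 3, 0], [-1, 0, 0, 0, 0], [-1, 0, 0, 0, 0]]

```text
clock: 41.6
position: [0.562, -0.4232, 0.1801]
ee_rot: [0.0, 0.924, -0.383, 0.0]
contact_force: [-0.6, -0.4, -2.6]
width: 0.0431
```

```bash
python3 w.py w21
```

```text
41.65 [ 0.5614 -0.4226  0.1785] [-0.     0.924 -0.383 -0.001] [ 0.4  0.1 -1.3] 0.04302475903103437
jaw yaw -0.7861
```

View pics/w21.png

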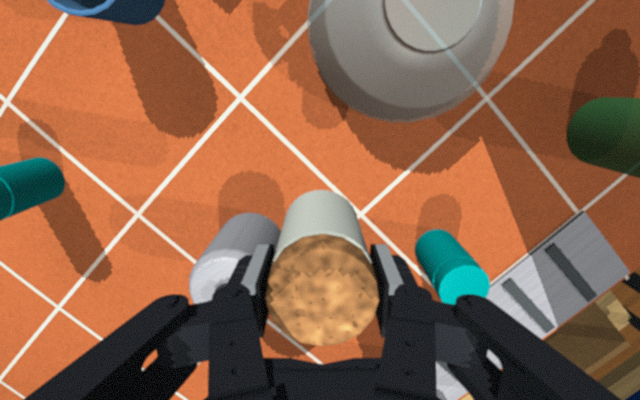

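Call:
carry_out:
  rows:
    - [[-1, -0.4, 1.6, 0, 0], [-1, -1, 3.6, 0, 0], [-1, -1, 3.6, 0, 0], [-1, -1, 3.6, 0, 0], [-1, -1, 3.6, 0, 0], [-1, -1, 3.6, 0, 0], [-1, -1, 3.6, 0, 0], [-1, -1, 3.6, 0, 0], [-1, -1, 3.6, 0, 0], [-1, -1, 3.6, 0, 0], [-1, -1, 3.6, 0, 0], [-1, -1, 3.6, 0, 0]]

```text
clock: 42.85
position: [0.4461, -0.0097, 0.1778]
ee_rot: [0.0, 0.924, -0.383, -0.002]
contact_force: [0.9, 0.7, -1.3]
width: 0.0433
```

Call:
carry_out:
  rows:
    - [[-1, -1, 3.6, 0, 0], [-1, -0.9, 3.6, 0, 0], [-1, -0.4, 2.3, 0, 0], [-1, 0, 0, 0, 0], [-1, 0, 0, 0, 0], [-1, 0, 0, 0, 0]]

```text
clock: 43.45
position: [0.4249, 0.083, 0.179]
ee_rot: [0.001, 0.924, -0.383, -0.001]
contact_force: [-0.1, 0.4, -0.7]
width: 0.0429
```

```bash
python3 w.py w22
```

```text
43.5 [0.4251 0.0829 0.1792] [ 0.001  0.924 -0.383 -0.001] [ 0.5  0.2 -1.1] 0.0432526236301497
jaw yaw -0.7871
```

View pics/w22.png

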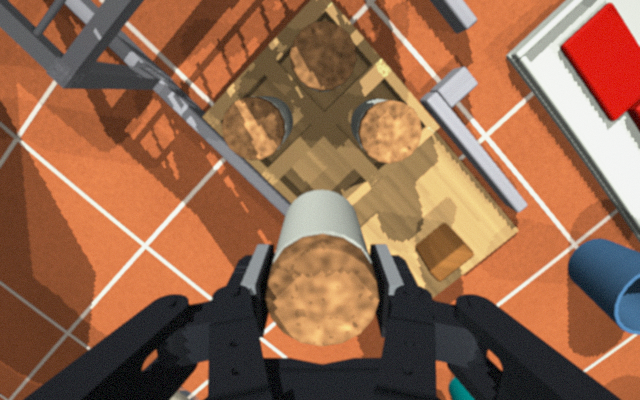

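Call:
carry_out:
  rows:
    - [[-1, 0, 0.1, -2.5, 0], [-1, 0, 0, -3, 0], [-1, 0, 0, -2.5, 0], [-1, 0, 0, -1.8, 0], [-1, 0, 0, -1.2, 0], [-1, 0, 0, -1, 0], [-1, 0, 0, 0, 0]]

```text
clock: 44.2
position: [0.4245, 0.084, 0.0587]
ee_rot: [0.001, 0.924, -0.384, -0.001]
contact_force: [-0.4, -0.4, -0.8]
width: 0.0432
```

```bash
python3 w.py w23
```

```text
44.25 [0.4251 0.0842 0.0594] [ 0.     0.924 -0.383 -0.001] [-1.   0.1 -0. ] 0.04370922846175582
jaw yaw -0.787
```

View pics/w23.png

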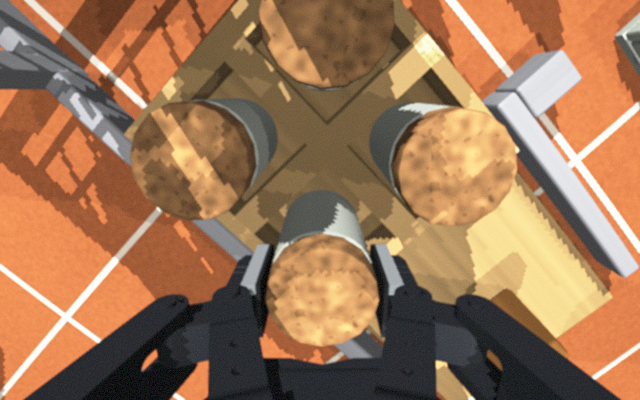

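Call:
carry_out:
  rows:
    - [[-1, 0, 0, -0.7, 0], [-1, 0, 0, 0, 0], [-0.2, 0, 0, 0, 0], [0.1, 0, 0, 0, 0], [0.3, 0, 0, 0, 0], [0.4, 0, 0, 0, 0], [0.4, 0, 0, 1, 0], [0.4, 0, 0, 3, 0], [0.4, 0, 0, 4, 0], [0.4, 0, 0, 4, 0], [0.4, 0, 0, 3, 0], [0.4, 0, 0, 0, 0]]

```text
clock: 45.45
position: [0.4284, 0.085, 0.2079]
ee_rot: [-0.002, 0.924, -0.383, 0.005]
contact_force: [0.7, -0.4, 0.1]
width: 0.0602
```

Call:
carry_out:
  rows:
    - [[0.4, 0.3, -1, 0, -0.101], [0.4, 0.4, -1.7, 0, -0.101], [0.4, 0.4, -1.7, 0, -0.101], [0.4, 0.4, -1.7, 0, -0.101], [0.4, 0.4, -1.7, 0, -0.101], [0.4, 0.4, -1.7, 0, -0.101], [0.4, 0.4, -1.7, 0, -0.101], [0.4, 0.4, -1.5, 0, -0.101], [0.4, 0, 0, 0, 0], [0.4, 0, 0, 0, 0]]

```text
clock: 46.45
position: [0.4556, -0.0419, 0.2024]
ee_rot: [-0.0, -0.699, 0.715, 0.001]
contact_force: [0.5, 0.4, 0.6]
width: 0.06
```

```bash
python3 w.py w24; python3 - <<'E'
from h import *
p=cams.get_image('top');crop(p,'t24',220,150,160,110,5)
E
```

```text
46.5 [ 0.4556 -0.0416  0.2025] [-0.    -0.699  0.715  0.001] [-0.9  0.1 -0.4] 0.05980730038679255
jaw yaw -1.5924
```

View pics/w24.png

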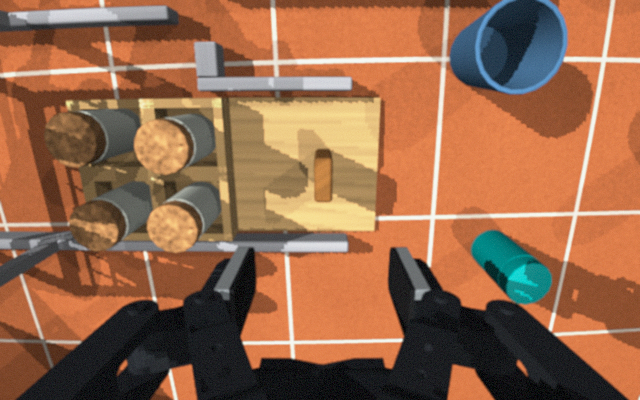

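View pics/t24.png

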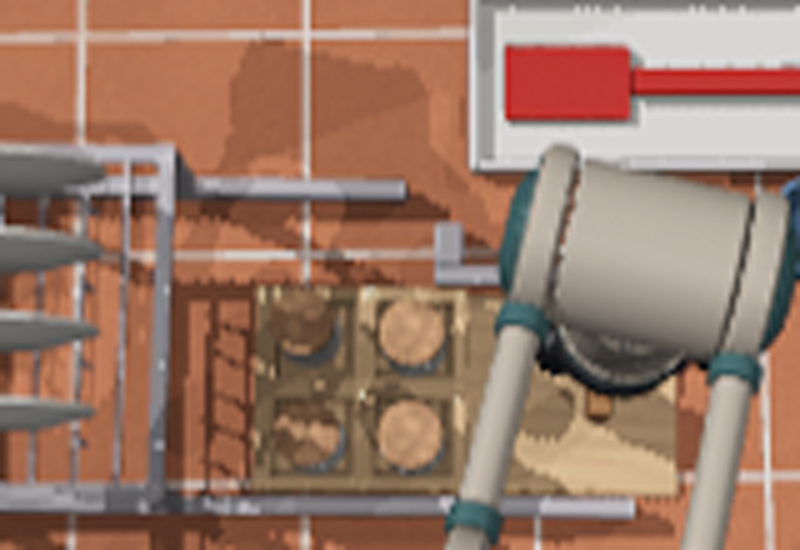

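Call:
carry_out:
  rows:
    - [[0.4, 0.1, -0.1, -4, 0], [0.4, 0, 0, -4, 0], [0.4, 0, 0, -4, 0], [0.4, 0, 0, -3.5, 0], [0.4, 0, 0, -2, 0], [0.4, 0, 0, -0.7, 0], [0, 0, 0, 0, 0], [-1, 0, 0, 0, 0], [-1, 0, 0, 0, 0], [-1, 0, 0, 0, 0], [-1, 0, 0, 0, 0], [-1, 0, 0, 0, 0]]
  force: 60

```text
clock: 47.75
position: [0.4584, -0.0431, 0.0222]
ee_rot: [0.001, -0.699, 0.715, -0.001]
contact_force: [0.3, 2.5, 5.8]
width: 0.0152
```

```bash
python3 w.py w25; python3 -c "
from h import *
print(inv(telemetry.get_state()['position']))"
```

```text
47.8 [ 0.4584 -0.043   0.0222] [ 0.001 -0.699  0.715 -0.001] [0.2 2.1 7. ] 0.015103880879851097
jaw yaw -1.5942
[   0.2 -115. ]
```

View pics/w25.png

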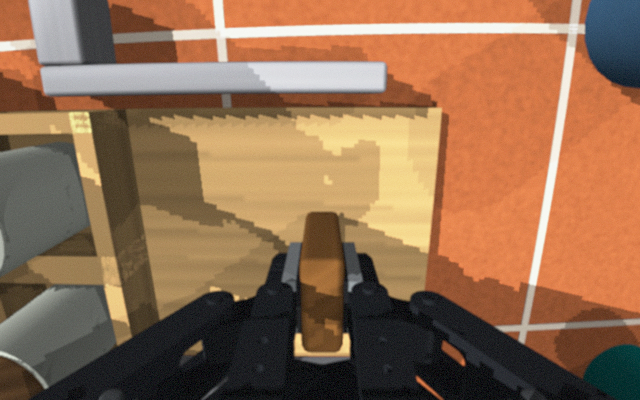

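Call:
carry_out:
  rows:
    - [[-1, 0, 0.4, 0, 0], [-1, 0, 0.8, 0, 0], [-1, 0.1, 1.2, 0, 0], [-1, 0, 1.2, 0, 0], [-1, 0, 1.2, 0, 0], [-1, 0, 1.2, 0, 0], [-1, 0.1, 1.2, 0, 0], [-1, 0, 1.2, 0, 0], [-1, 0, 1.2, 0, 0], [-1, 0, 0.8, 0, 0]]

```text
clock: 48.8
position: [0.4609, 0.0593, 0.0222]
ee_rot: [0.0, -0.7, 0.714, -0.003]
contact_force: [-0.1, -9.6, 5.9]
width: 0.0154
```

Call:
carry_out:
  rows:
    - [[-1, 0.1, 1.2, 0, 0], [-1, 0, 1.2, 0, 0], [-1, 0, 1.2, 0, 0], [-1, 0, 1.2, 0, 0], [-1, 0.1, 1.2, 0, 0], [-1, 0, 1.2, 0, 0], [-1, 0, 0.8, 0, 0], [-1, 0, 0.3, 0, 0], [-1, 0, 0, 0, 0], [-1, 0, 0, 0, 0]]

```text
clock: 49.8
position: [0.4625, 0.1426, 0.0222]
ee_rot: [0.0, -0.699, 0.715, -0.002]
contact_force: [0.1, -5.3, 7.2]
width: 0.015
```

```bash
python3 w.py w26; python3 -c "
from h import *
print(inv(telemetry.get_state()['position']))
p=cams.get_image('side');crop(p,'s26',150,140,160,120,5)"
```

```text
49.85 [0.4625 0.1426 0.0222] [ 0.    -0.699  0.715 -0.002] [-0.5 -4.8  6.2] 0.015530042188771262
jaw yaw -1.5924
[ 0.  70.7]
```

View pics/w26.png

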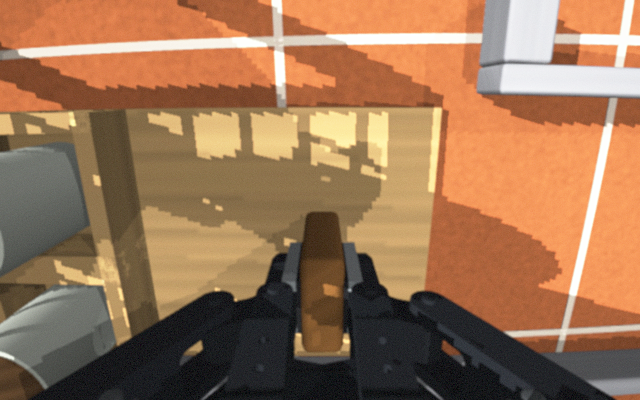

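View pics/s26.png

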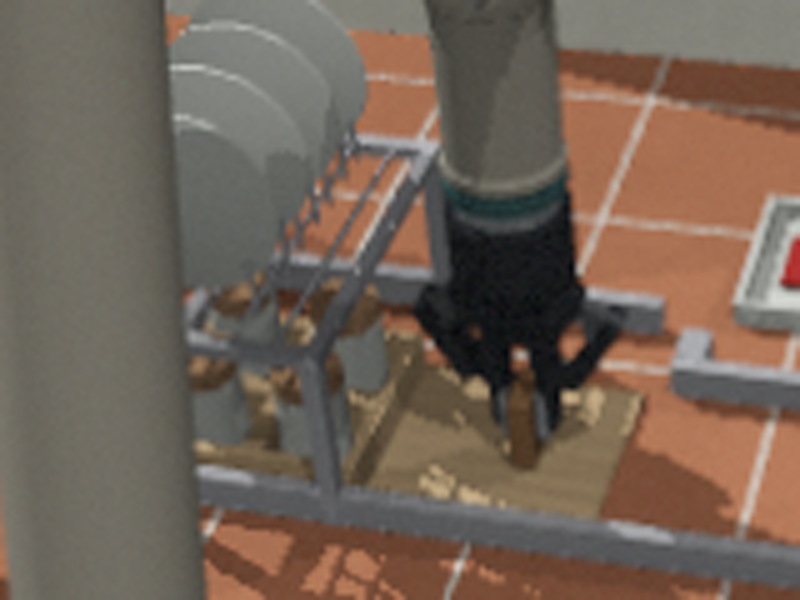

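Call:
carry_out:
  rows:
    - [[-1, 0.3, 0, 0, 0], [-1, 0.7, 0, 0, 0], [-1, 0.7, 0, 0, 0], [-1, 0.7, 0, 0, 0], [-1, 0.7, -0.1, 0, 0], [-1, 0.7, 0, 0, 0], [-1, 0.7, 0, 0, 0], [-1, 0.7, 0, 0, 0], [-1, 0.5, 0, 0, 0], [-1, 0.3, 0, 0, 0], [-1, 0, 0, 0, 0]]

```text
clock: 51.0
position: [0.515, 0.1421, 0.022]
ee_rot: [-0.005, -0.701, 0.714, 0.003]
contact_force: [-11.8, 0.1, 17.0]
width: 0.0153
```

```bash
python3 w.py w27; python3 -c "
from h import *
print(inv(telemetry.get_state()['position']))"
```

```text
51.05 [0.515  0.1421 0.022 ] [-0.005 -0.701  0.714  0.003] [-12.1   1.2  17.3] 0.01567594242407724
jaw yaw -1.5891
[52.5 71.4]
```

View pics/w27.png

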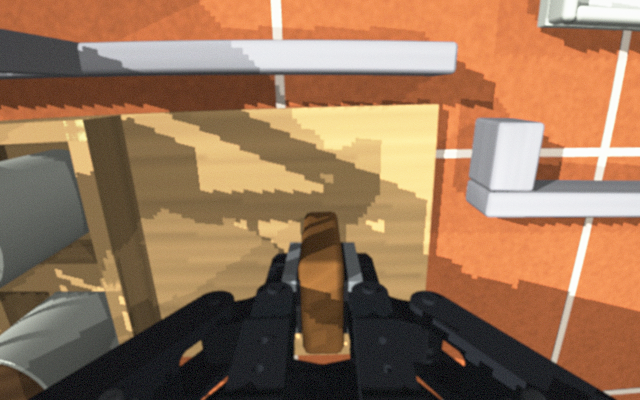

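Call:
carry_out:
  rows:
    - [[-1, 0.2, 0, 0, 0], [-1, 0.2, 0, 0, 0], [-1, 0, 0, 0, 0]]

```text
clock: 51.35
position: [0.5148, 0.1421, 0.022]
ee_rot: [-0.008, -0.7, 0.714, 0.006]
contact_force: [-19.9, 0.2, 23.4]
width: 0.0156
```

```bash
python3 w.py w28; python3 - <<'E'
from h import *
s=telemetry.get_state();print(inv(s['position']),s['moment'])
p=cams.get_image('wrist')
for n,u,z in [('edge near',(438,104),.005),('edge far',(150,115),.005),('wall end in',(456,72),.025)]: w=at(p,u,z);print(n,inv(w))
p=cams.get_image('top');crop(p,'t28',190,170,110,90,7)
E
```

```text
51.4 [0.5149 0.1421 0.022 ] [-0.008 -0.7    0.714  0.006] [-19.1   0.5  24.5] 0.015643523633752807
jaw yaw -1.5894
[52.3 71.4] [0.15079841 3.00188024 1.16377381]
edge near [120.7  18. ]
edge far [115.8 149.1]
wall end in [133.7  18.9]
```

View pics/w28.png

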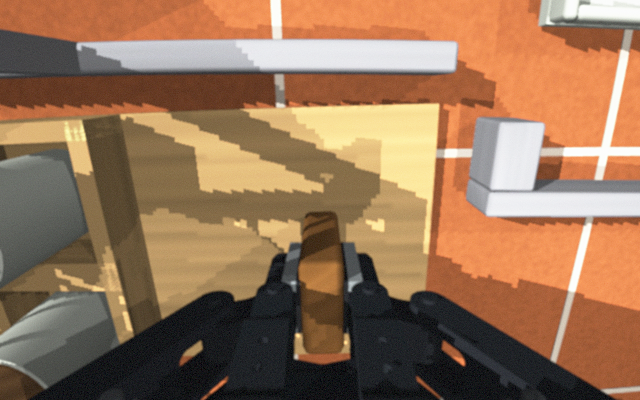

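View pics/t28.png

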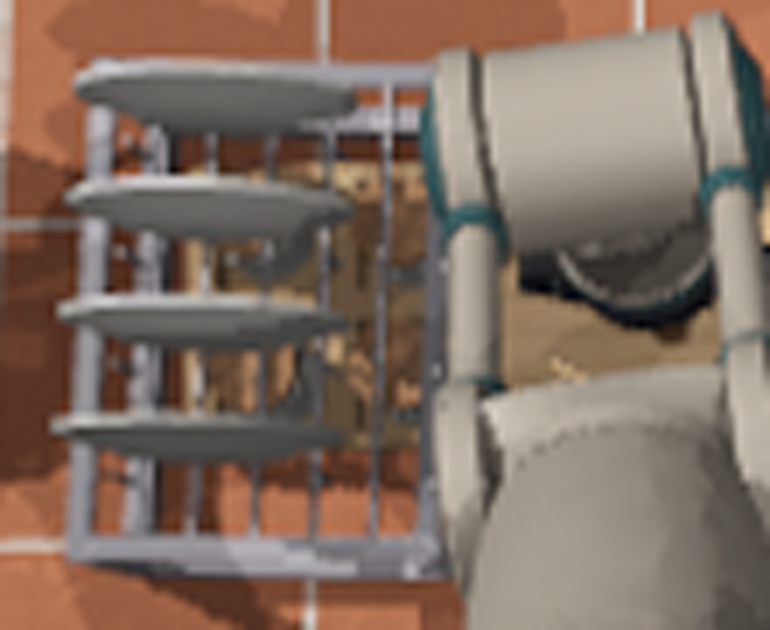

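Call:
carry_out:
  rows:
    - [[-1, -0.6, 0, 0, 0], [-1, -0.6, 0, 0, 0], [0.3, 0, 0, 0, 0], [0.3, 0, 0, 0, 0], [0.3, 0, 0, 0, 0], [0.3, 0, 0, 1, 0], [0.3, 0, 0, 3, 0], [0.3, 0, 0, 2, 0], [0.3, 0, 0, 0, 0], [0.3, 0, 0, 0, 0]]

```text
clock: 52.5
position: [0.5136, 0.1428, 0.0813]
ee_rot: [0.0, -0.699, 0.715, -0.0]
contact_force: [-1.0, -0.3, -1.1]
width: 0.0552
```

```bash
python3 w.py w29; python3 - <<'E'
from h import *
p=cams.get_image('side');crop(p,'s29',150,140,160,120,5)
E
```

```text
52.55 [0.5128 0.1427 0.0805] [-0.    -0.699  0.715  0.   ] [ 0.7 -0.1  0.7] 0.05557977800537229
jaw yaw -1.5941
```

View pics/w29.png

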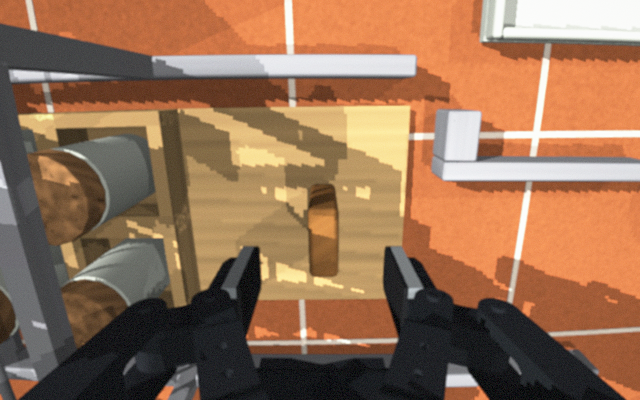

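View pics/s29.png

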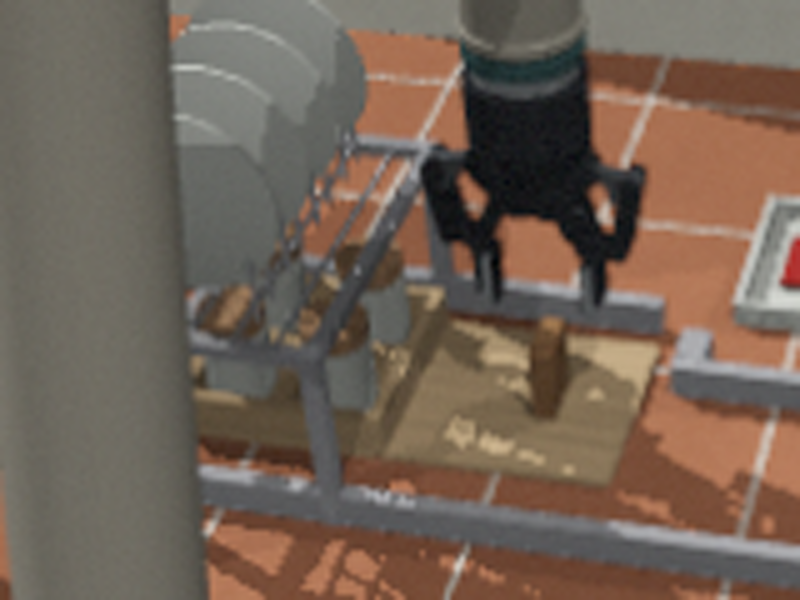

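```bash
python3 - <<'E'
from h import *
p=cams.get_image('wrist')
print(p['eye'],inv(p['eye']))
for n,u,z in [('edge near',(409,107),.005),('edge far',(200,109),.005),('edge corner in',(404,298),.005),('in far',(215,300),.005),('wall floor',(380,76),.0),('wall floor2',(200,79),.0),('wall top in',(410,73),.025),('pocket edge near out',(178,110),.032),('pk edge far out vis',(30,115),.032)]: w=at(p,u,z);print(n,inv(w))
cv2.imwrite('pics/w29z.png',cv2.resize(p['image'][40:200,0:320,::-1],None,fx=2.5,fy=2.5,interpolation=cv2.INTER_CUBIC))
E
```

```text
[0.58508453 0.14005646 0.22230103] [122.6  71. ]
edge near [114.9  16.5]
edge far [114.1 146.5]
edge corner in [-21.4  10.1]
in far [-22.9 150. ]
wall floor [133.4  34.5]
wall floor2 [132.2 146.5]
wall top in [133.9  22.1]
pocket edge near out [114.8 149.4]
pk edge far out vis [113.6 235.6]
```

View pics/w29z.png

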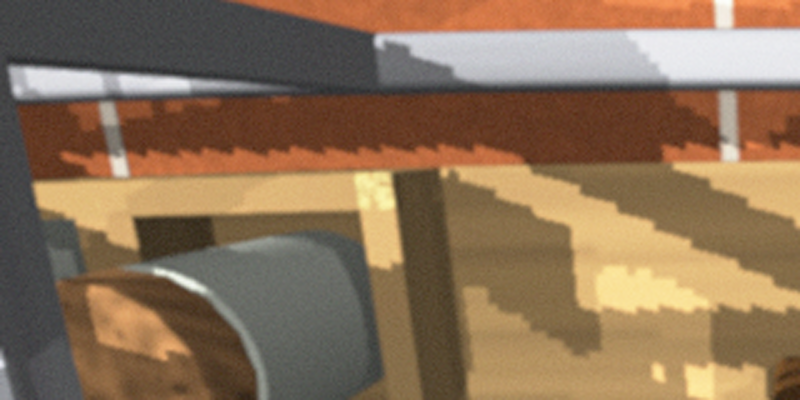

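```bash
python3 - <<'E'
from h import *
im=cv2.imread('pics/top0.png')[172:215,195:262]
cv2.imwrite('pics/z0.png',cv2.resize(im,None,fx=11,fy=11,interpolation=cv2.INTER_CUBIC))
p=cams.get_image('top');save(p,'top29');im=p['image'][172:215,195:262,::-1]
cv2.imwrite('pics/z1.png',cv2.resize(im,None,fx=11,fy=11,interpolation=cv2.INTER_CUBIC))
E
```

```text
(no output)
```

View pics/z0.png

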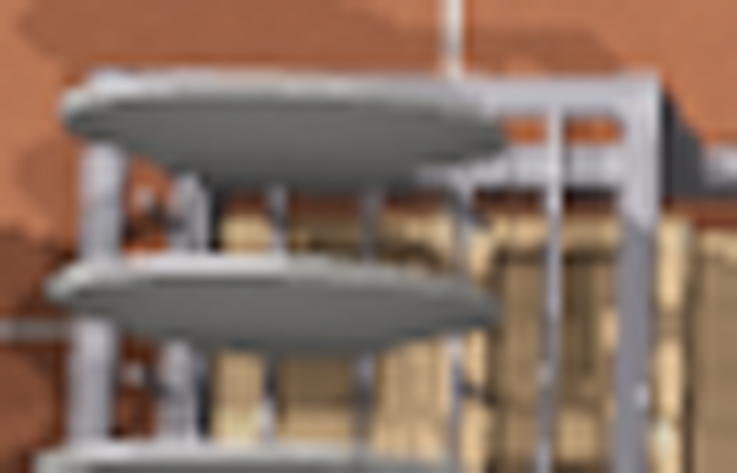

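View pics/z1.png

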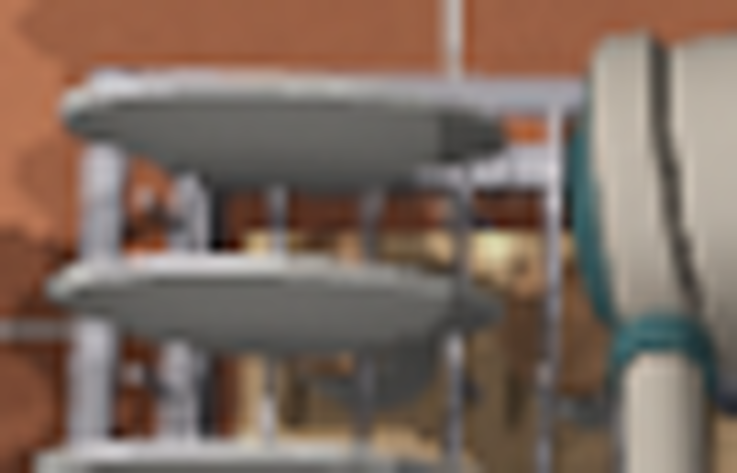

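Call:
carry_out:
  rows:
    - [[0.3, 0, 0, 4, 0], [0.3, 0, 0, 4, 0], [0.3, 0, 0, 4, 0], [0.3, 0, 0, 4, 0], [0.3, 0, 0, 4, 0], [0.3, 0, 0, 4, 0], [0.3, 0, 0, 3, 0], [0.3, 0, 0, 0, 0]]

```text
clock: 53.5
position: [0.5152, 0.1431, 0.3549]
ee_rot: [0.003, -0.699, 0.715, -0.002]
contact_force: [-0.4, -0.3, -0.2]
width: 0.056
```

Call:
carry_out:
  rows:
    - [[0.3, 0, 3, 0, 0], [0.3, 0, 3.5, 0, 0], [0.3, 0, 3.5, 0, 0], [0.3, 0, 3.5, 0, 0], [0.3, 0, 3, 0, 0], [0.3, 0, 0, 0, 0], [0.3, 0, 0, 0, 0]]

```text
clock: 54.2
position: [0.5128, 0.3078, 0.3488]
ee_rot: [-0.002, -0.699, 0.715, 0.0]
contact_force: [0.0, -0.1, -0.3]
width: 0.0556
```

```bash
python3 w.py w30
```

```text
54.25 [0.5129 0.3072 0.3494] [-0.002 -0.699  0.715  0.   ] [ 0.6 -0.  -0.6] 0.05584361912758503
jaw yaw -1.5938
```

View pics/w30.png

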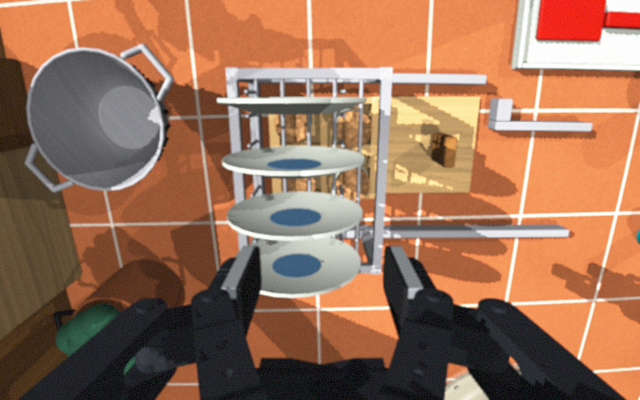

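Call:
carry_out:
  rows:
    - [[0.3, -2.5, 0, 0, 0], [0.3, -2.5, 0, 0, 0], [0.3, 0, 0, 0, 0], [0.3, 0, 0, 0, 0], [0.3, 0, 0, 0, 0]]

```text
clock: 54.75
position: [0.4641, 0.307, 0.3508]
ee_rot: [0.0, -0.698, 0.716, -0.0]
contact_force: [0.8, 0.5, 0.8]
width: 0.0555
```

```bash
python3 - <<'E'
from h import *
p=cams.get_image('wrist')
crop(p,'w31',210,30,200,130,4)
print(inv(p['eye']))
for l in [(134,322),(134,20),(118,300),(118,240)]: print(l,proj(p,list(fwd(l))+[.0]).round())
E
```

```text
[ 70.  234.1]
(134, 322) [256.  46.]
(134, 20) [478.  47.]
(118, 300) [273.  59.]
(118, 240) [317.  58.]
```

View pics/w31.png

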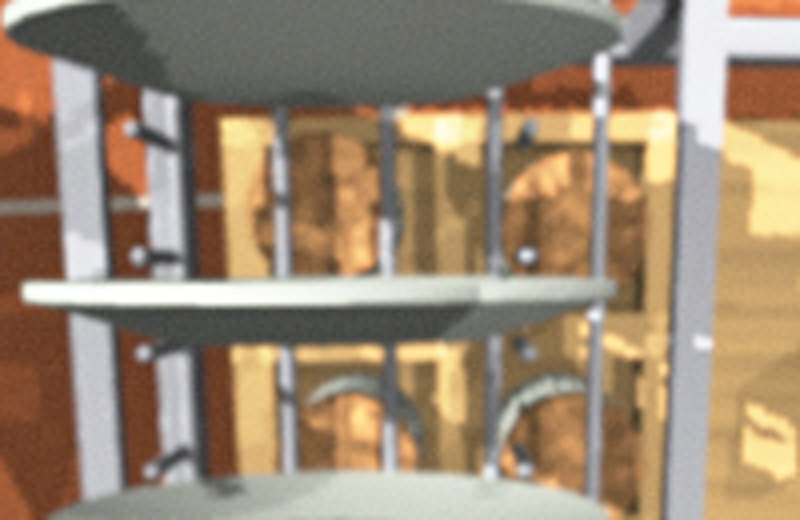

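Call:
carry_out:
  rows:
    - [[0.3, 2.5, 0, 0, 0], [0.3, 0, 0, 0, 0], [0.3, 0, 0, 0, 0], [0.3, 0, 0, 0, 0]]

```text
clock: 55.2
position: [0.4882, 0.3076, 0.3505]
ee_rot: [-0.0, -0.699, 0.715, 0.0]
contact_force: [0.7, 0.1, -0.0]
width: 0.0557
```

```bash
python3 - <<'E'
from h import *
p=cams.get_image('wrist')
crop(p,'w32',210,40,200,130,4)
print(inv(p['eye']))
for l in [(134,322),(134,20),(118,300),(118,240)]: print(l,proj(p,list(fwd(l))+[.0]).round())
E
```

```text
[ 94.3 235.4]
(134, 322) [257.  65.]
(134, 20) [478.  65.]
(118, 300) [274.  77.]
(118, 240) [318.  77.]
```

View pics/w32.png

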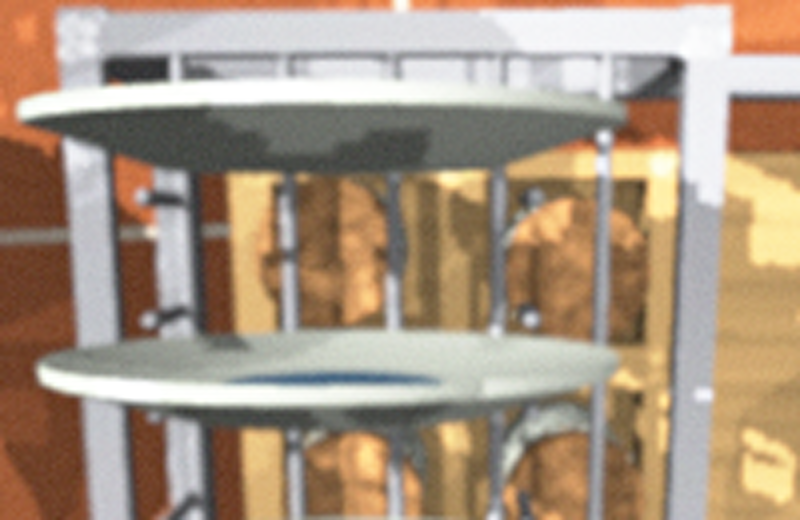

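Call:
carry_out:
  rows:
    - [[0.3, 3, 0, 0, 0], [0.3, 2, 0, 0, 0], [0.3, 0, 0, 0, 0], [0.3, 0, 0, 0, 0], [0.3, 0, 0, 0, 0]]

```text
clock: 55.75
position: [0.5371, 0.3079, 0.3511]
ee_rot: [-0.0, -0.699, 0.715, 0.0]
contact_force: [-0.6, 1.7, -0.4]
width: 0.0555
```

```bash
python3 - <<'E'
from h import *
p=cams.get_image('wrist')
crop(p,'w33',210,60,200,130,4)
print(inv(p['eye']))
for l in [(134,322),(134,20),(118,300),(118,240)]: print(l,proj(p,list(fwd(l))+[.0]).round())
im=cv2.imread('pics/w30.png')[50:130,210:410];cv2.imwrite('pics/w30z.png',cv2.resize(im,None,fx=4,fy=4,interpolation=cv2.INTER_CUBIC))
E
```

```text
[143.2 236.7]
(134, 322) [260. 102.]
(134, 20) [475. 102.]
(118, 300) [277. 113.]
(118, 240) [319. 113.]
```

View pics/w33.png

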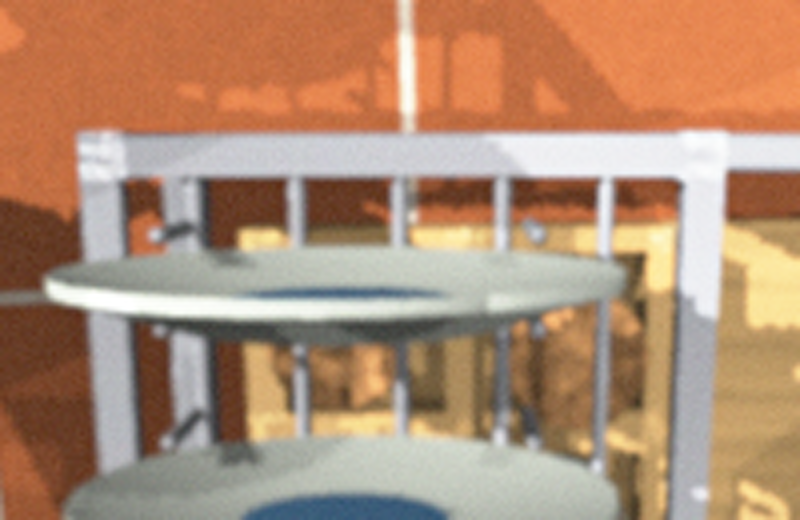

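View pics/w30z.png

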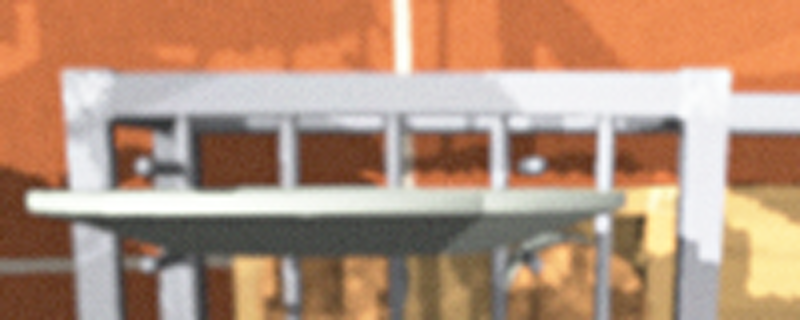

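Call:
carry_out:
  rows:
    - [[0.3, -0.4, -2.5, 0, 0], [0.3, -0.6, -3.5, 0, 0], [0.3, -0.6, -3.5, 0, 0], [0.3, -0.6, -3.5, 0, 0], [0.3, -0.6, -3.5, 0, 0], [0.3, 0, 0, -2, 0], [0.3, 0, 0, -4, 0], [0.3, 0, 0, -4, 0], [0.3, 0, 0, -4, 0], [0.3, 0, 0, -4, 0], [0.3, 0, 0, -4, 0], [0.3, 0, 0, -2, 0]]

```text
clock: 57.0
position: [0.5072, 0.1428, 0.1081]
ee_rot: [-0.002, -0.699, 0.715, 0.001]
contact_force: [0.3, 0.2, -0.4]
width: 0.0554
```

Call:
carry_out:
  rows:
    - [[0.3, 0, 0, 0, 0], [0.3, 0, 0, 0, 0]]

```text
clock: 57.2
position: [0.5103, 0.1431, 0.1117]
ee_rot: [0.0, -0.699, 0.715, -0.0]
contact_force: [0.5, 0.8, 0.4]
width: 0.0558
```

```bash
python3 w.py w34; python3 -c "
from h import *
print(inv(telemetry.get_state()['position']))"
```

```text
57.25 [0.5112 0.1432 0.1124] [ 0.001 -0.699  0.715 -0.001] [ 0.2 -0.4  1.3] 0.05553220116708114
jaw yaw -1.5936
[48.6 72.4]
```

View pics/w34.png

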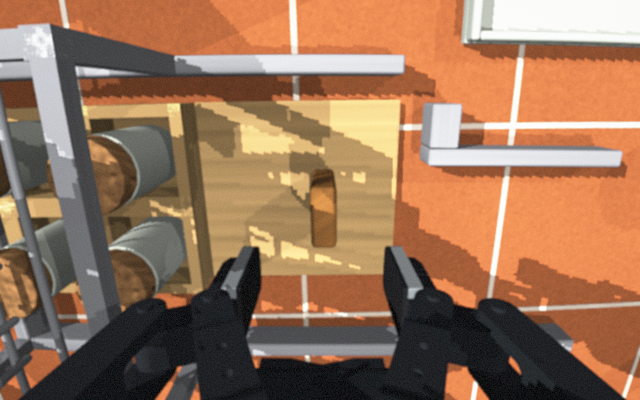

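```bash
python3 - <<'E'
from h import *
p=cams.get_image('wrist')
for n,u,z in [('h out',(323,184),.06),('h in',(323,247),.06),('t out',(400,101),.005),('t in',(395,274),.005),('t out far',(200,103),.005),('wall',(404,70),.025)]: print(n,inv(at(p,u,z)))
E
```

```text
h out [70.4 70.5]
h in [29.8 70.5]
t out [117.1  15.5]
t in [-20.4  10.9]
t out far [116.1 158.1]
wall [136.6  18.5]
```

Call:
carry_out:
  rows:
    - [[0.3, 0.1, 0, -3, 0], [0.3, 0, 0, -3, 0], [0.3, 0, 0, -2, 0], [0.3, 0, 0, -1, 0], [0.3, 0, 0, 0, 0], [-0.5, 0, 0, 0, 0], [-1, 0, 0, 0, 0], [-1, 0, 0, 0, 0], [-1, 0, 0, 0, 0], [-1, 0, 0, 0, 0], [-1, 0, 0, 0.2, 0], [-1, 0, 0, 0, 0]]
  force: 60

```text
clock: 58.5
position: [0.5108, 0.1427, 0.0227]
ee_rot: [-0.0, -0.699, 0.715, 0.0]
contact_force: [-0.3, 0.3, -4.3]
width: 0.0155
```

Call:
carry_out:
  rows:
    - [[-1, 0.3, 0, 0, 0], [-1, 0.3, 0, 0, 0], [-1, 0, 0, 0, 0]]

```text
clock: 58.8
position: [0.5147, 0.1425, 0.0225]
ee_rot: [-0.002, -0.699, 0.715, 0.002]
contact_force: [-7.3, -0.8, 1.7]
width: 0.015
```

Call:
carry_out:
  rows:
    - [[-1, 0.2, 0, 0.05, 0], [-1, 0.2, 0, 0.05, 0], [-1, 0, 0, 0, 0]]

```text
clock: 59.1
position: [0.5215, 0.1427, 0.0234]
ee_rot: [-0.0, -0.699, 0.715, -0.0]
contact_force: [-1.3, 0.3, -6.2]
width: 0.0156
```

Call:
carry_out:
  rows:
    - [[-1, 0.2, 0, -0.05, 0], [-1, 0.2, 0, 0, 0], [-1, 0, 0, 0, 0]]

```text
clock: 59.4
position: [0.5258, 0.1428, 0.0231]
ee_rot: [0.0, -0.699, 0.715, -0.0]
contact_force: [-2.0, 1.2, -5.5]
width: 0.0152
```

```bash
python3 w.py w35; python3 -c "
from h import *
print(inv(telemetry.get_state()['position']))"
```

```text
59.45 [0.5257 0.1428 0.0232] [ 0.    -0.699  0.715 -0.   ] [-1.8  0.5 -5.9] 0.015142908140622094
jaw yaw -1.5944
[63.1 72.4]
```

View pics/w35.png

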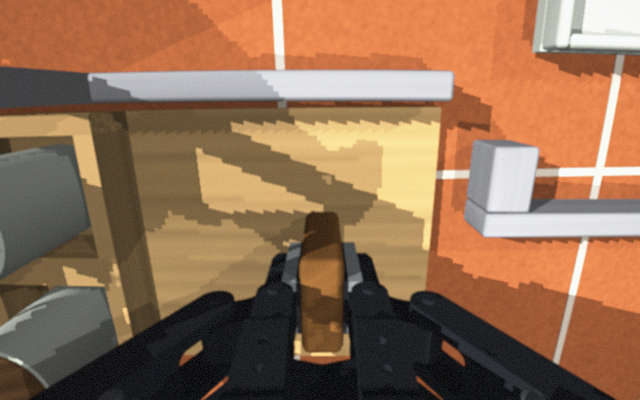

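Call:
carry_out:
  rows:
    - [[-1, 0.2, 0, 0, 0], [-1, 0.2, 0, 0, 0], [-1, 0.2, 0, 0, 0], [-1, 0, 0, 0, 0]]

```text
clock: 59.85
position: [0.5289, 0.1428, 0.023]
ee_rot: [-0.002, -0.698, 0.716, 0.002]
contact_force: [-5.3, 0.2, -2.5]
width: 0.0154
```

```bash
python3 w.py w36; python3 -c "
from h import *
print(inv(telemetry.get_state()['position']))"
```

```text
59.9 [0.5289 0.1428 0.023 ] [-0.002 -0.698  0.716  0.002] [-5.4 -0.  -2.6] 0.014973017676500914
jaw yaw -1.595
[66.4 72.5]
```

View pics/w36.png

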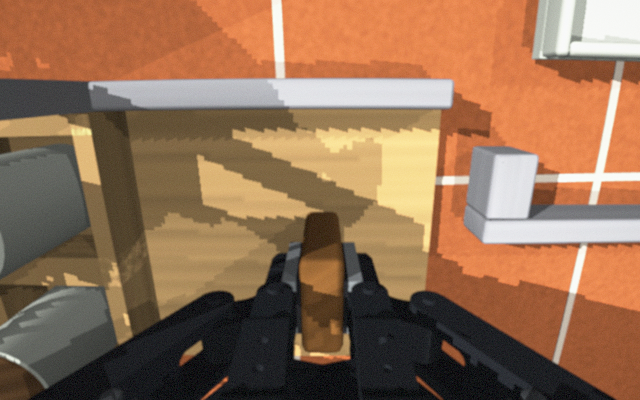

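Call:
carry_out:
  rows:
    - [[-1, 0.2, 0, 0, 0], [-1, 0.2, 0, 0, 0], [-1, 0, 0, 0, 0]]

```text
clock: 60.2
position: [0.5291, 0.1428, 0.0231]
ee_rot: [-0.004, -0.698, 0.716, 0.004]
contact_force: [-12.2, -0.6, 4.4]
width: 0.0154
```

```bash
python3 w.py w37; python3 - <<'E'
from h import *
print(inv(telemetry.get_state()['position']))
p=cams.get_image('wrist');crop(p,'w37z',0,50,260,100,3)
E
```

```text
60.25 [0.5291 0.1428 0.0231] [-0.004 -0.698  0.716  0.004] [-13.1  -0.4   4.5] 0.015663779763936535
jaw yaw -1.5952
[66.5 72.4]
```

View pics/w37z.png

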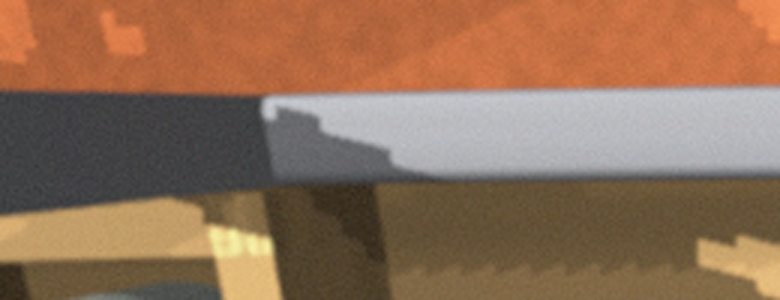

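Call:
carry_out:
  rows:
    - [[-1, -0.2, 0, 0, 0], [-1, -0.2, 0, 0, 0], [-1, 0, 0, 0, 0], [-1, 0, 0, 0, 0]]

```text
clock: 60.7
position: [0.529, 0.1428, 0.023]
ee_rot: [-0.002, -0.699, 0.716, 0.002]
contact_force: [-5.7, -0.3, -2.1]
width: 0.0153
```

Call:
carry_out:
  rows:
    - [[-0.6, 0, 0, 0, 0], [-0.3, 0, 0, 0, 0], [0, 0, 0, 0, 0], [0.3, 0, 0, 0, 0], [0.3, 0, 0, 0, 0], [0.3, 0, 0, 1, 0], [0.3, 0, 0, 3, 0], [0.3, 0, 0, 4, 0], [0.3, 0, 0, 4, 0], [0.3, 0, 0, 4, 0], [0.3, 0, 0, 4, 0], [0.3, 0, 0, 0, 0]]

```text
clock: 61.9
position: [0.5349, 0.1434, 0.2304]
ee_rot: [0.005, -0.699, 0.715, -0.004]
contact_force: [0.3, 0.6, 0.5]
width: 0.0556
```

```bash
python3 w.py w38; python3 - <<'E'
from h import *
p=cams.get_image('wrist')
for n,u,z in [('x',(0,0),0)]: pass
E
```

```text
61.95 [0.5331 0.1431 0.2273] [ 0.003 -0.699  0.715 -0.002] [-0.1 -0.7 -0.3] 0.05534987389651731
jaw yaw -1.5939
```

View pics/w38.png

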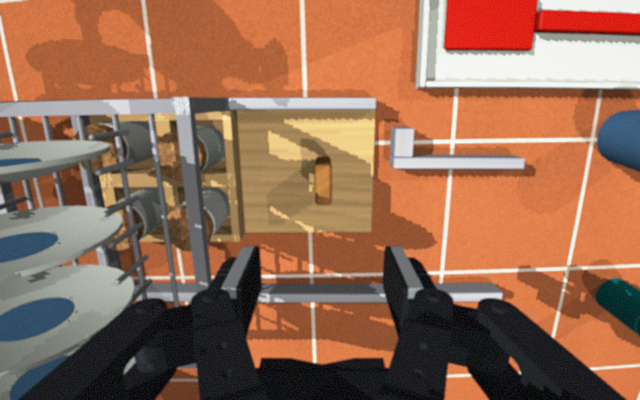

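Call:
carry_out:
  rows:
    - [[0.3, -0.5, -3, 1, 0], [0.3, -1, -3.5, 0, 0], [0.3, -1, -3.5, 0, 0], [0.3, -1, -3.5, 0, 0], [0.3, -1, -3.5, 0, 0], [0.3, -1, -3.5, 0, 0], [0.3, -1, -3.5, 0, 0], [0.3, -1, -3.5, 0, 0], [0.3, -1, -3.5, 0, 0], [0.3, -1, -3.5, 0, 0], [0.3, 0, 0, 0, 0]]

```text
clock: 63.1
position: [0.4344, -0.2055, 0.2316]
ee_rot: [-0.001, -0.697, 0.717, 0.001]
contact_force: [1.0, 0.8, -0.7]
width: 0.0552
```

```bash
python3 - <<'E'
from h import *
p=cams.get_image('top');save(p,'top39');crop(p,'t39',190,170,110,90,7)
A=lambda x,y:(190+(x+.5)/7-.5,170+(y+.5)/7-.5)
s=cams.get_image('side');crop(s,'s39',150,140,200,130,4)
E
```

```text
(no output)
```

View pics/t39.png

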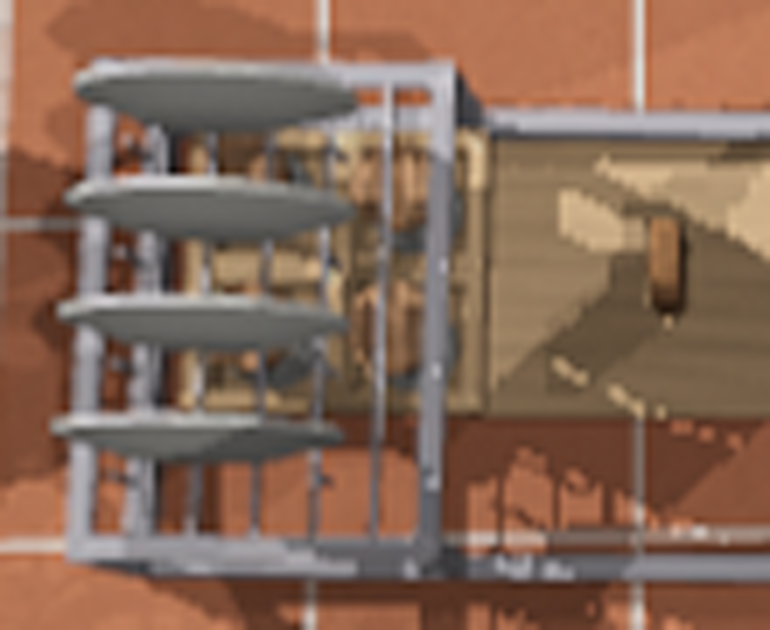

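View pics/s39.png

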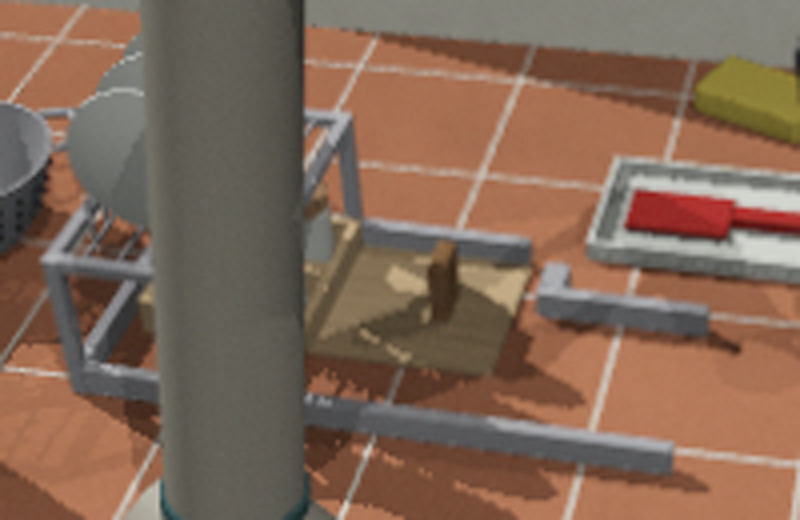

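View pics/top39.png

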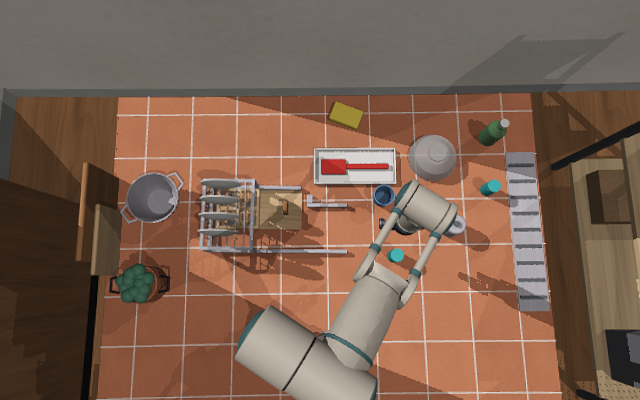

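```bash
python3 - <<'E'
from h import *
p=cams.get_image('top')
A=lambda x,y:(190+(x+.5)/7-.5,170+(y+.5)/7-.5)
for n,u,z in [('in near z5',(740,416),.005),('in mid z5',(520,415),.005),('pk in near',(470,412),.032),('pk in far',(185,408),.032),('pk out near',(470,135),.032),('pk out far',(205,135),.032),('handle',(667,262),.06)]: print(n,inv(at(p,A(*u),z)))
crop(p,'t40',250,170,110,90,7)
B=lambda x,y:(250+(x+.5)/7-.5,170+(y+.5)/7-.5)
E
```

```text
in near z5 [-3.9 37.6]
in mid z5 [ -4.4 146.5]
pk in near [ -6.1 167.6]
pk in far [ -5.3 305.8]
pk out near [131.4 172.2]
pk out far [130.  302.7]
handle [64.3 71.3]
```

View pics/t40.png

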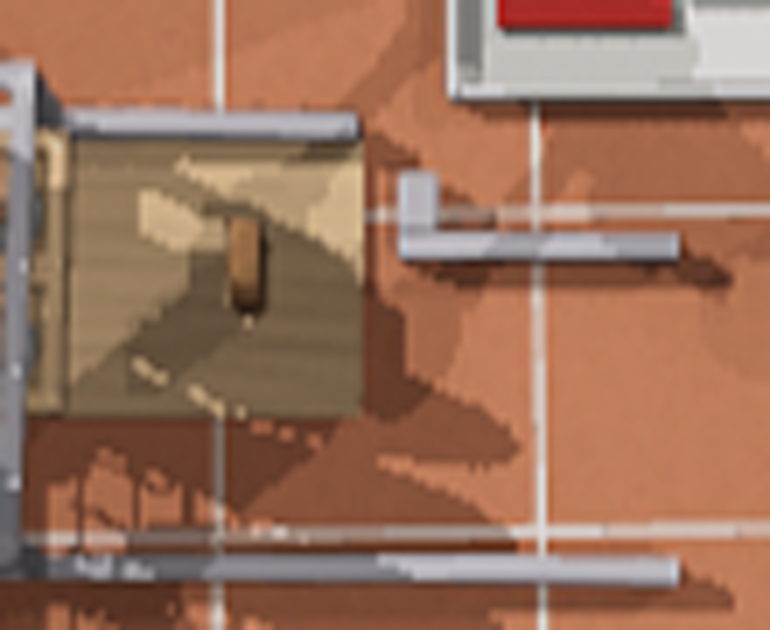

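```bash
python3 - <<'E'
from h import *
print(telemetry.get_state()['clock']);print(manip.sign_off())
E
```

```text
63.25
the job is handed in; nothing more can be done
None
```

I finished the job and handed it in at 63 s of the allowed 210 s; the sign-off gave no verdict.

- **What I did:** I laid the spatula flat in the spoon rest, then slid the tray sideways and out along the lane. I stood all four cork-lidded jars in their own pockets and slid the loaded tray back in and across to the outer wall.
- **Last checks:** The final pictures put the tray flush and parallel with the wall at about rack x 64, y 161 mm, behind the stop. The jars were upright as far as they could be seen under the deck, and the spatula was flat in its rest. The gripper was clear and I saw no other item moved.
- **What went wrong:** The first sideways push jammed about 12 mm short of the wall, with the force at the tool rising to about 20 N sideways and 24 N vertically. I let go, found the gap empty and gripped again. With less downward force the tray slid all the way; I never saw what caused the jam, but downward pressure is the likely reason. During that second push the tool pulled up on the handle with up to about 6 N. The tool height rose only about 1 mm, but I can't rule out that the handle end came up slightly.

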